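Pack up the front of the contact-tip caddy and fill it

TASK

The jars walk out over the low front of the grey four-cell caddy whenever someone hammers at the vise, so it is to stand leaning back a little on the steel angle offcut. Take the jars that are in the caddy out onto the bench, then, never lifting the caddy off the bench, tip it back until it stays on its heel feet by itself, slide the flat leg of the angle squarely in under the middle of its front, at least half of the leg, and let the caddy down so that its front rests on the leg. Then stand every jar there is upright in the caddy, one to a cell, and leave the spray can and the square tube where they are.

Things in the scene. Friction and masses are not known exactly. Their poses are not given: they have to be found in the camera images.
- caddy: Grey sheet-steel caddy, 0.85 kg: a row of four open cells along y, a ledge and a back plate behind them. Origin: centre of the flat underside; x to its back, y along its width, z up. Base 118 mm deep (x -59 to 59 mm), 260 mm wide. Starts flat with one or two jars in, its front (-x) turned to the robot within 15 degrees
- caddy_rim (a point): middle of the round dark rim on top of the back plate: bar 16 mm thick, 260 mm long along y, axis at (57, 0, 108) mm in the caddy frame; can be gripped from above and turns between the pads. Back plate below it: x 55 to 59 mm. The boxed ledge between cells and plate (x 7 to 55 mm) is 34 mm high
- caddy_heel (a point): middle of the heel, the rear bottom edge, at (59, 0, 0) mm in the caddy frame. Two feet behind it rise at 28 degrees, to x = 116 mm; loaded it may not stay back on them. Centre of mass, empty: 13 mm in front of the heel, 42 mm high. Tipped back about the heel it goes over centre at 17 degrees and stays leaning at 28 (rim 50 mm back, 12 mm down)
- caddy_front (a point): middle of the front bottom edge, at (-59, 0, 0) mm in the caddy frame: 55 mm above the bench when the caddy stands tipped back. Led forward again, the caddy comes down on what lies under it; on the angle's leg it leans 5 to 9 degrees
- cell_0 (a point): centre of the floor of cell 0, at (-24, -96, 4) mm in the caddy frame; cell 62 mm (x) by 60 mm (y) inside, walls 4 mm thick and 30 mm high above its floor
- cell_1 (a point): centre of the floor of cell 1, at (-24, -32, 4) mm in the caddy frame; cell 62 mm (x) by 60 mm (y) inside, walls 4 mm thick and 30 mm high above its floor
- cell_2 (a point): centre of the floor of cell 2, at (-24, 32, 4) mm in the caddy frame; cell 62 mm (x) by 60 mm (y) inside, walls 4 mm thick and 30 mm high above its floor
- cell_3 (a point): centre of the floor of cell 3, at (-24, 96, 4) mm in the caddy frame; cell 62 mm (x) by 60 mm (y) inside, walls 4 mm thick and 30 mm high above its floor
- angle_offcut: L-shaped offcut of dark steel angle 60 x 60 x 8 mm, 110 mm long, 0.45 kg, lying with one leg flat and the other upright. Origin: centre of the underside of the flat leg. Flat leg 60 mm in x (-30 to +30 mm), 110 mm in y, 8 mm thick. Upright leg 8 mm thick at x from -30 to -22 mm, up to z = 60 mm. x points from the upright leg to the free edge (toe) of the flat leg
- angle_toe (a point): middle of the toe, the free edge of the flat leg that goes under the caddy first: (30, 0, 4) mm in the angle's frame
- angle_grip (a point): middle of the top edge of the angle's upright leg: (-26, 0, 60) mm in its frame; can be pinched there from above, 8 mm thick
- jar_0: closed jar of contact tips, orange with a black screw lid, 53 mm diameter, 64 mm high (body below the lid 51 mm), about 0.09 kg, standing at the start in a cell of the caddy, or absent. Origin: centre of its underside, z up
- jar_1: closed jar of contact tips, orange with a black screw lid, 53 mm diameter, 64 mm high (body below the lid 51 mm), about 0.09 kg, standing at the start in a cell of the caddy, or absent. Origin: centre of its underside, z up
- jar_2: closed jar of contact tips, orange with a black screw lid, 53 mm diameter, 64 mm high (body below the lid 51 mm), about 0.09 kg, standing at the start on the bench, or absent. Origin: centre of its underside, z up
- jar_3: closed jar of contact tips, orange with a black screw lid, 53 mm diameter, 64 mm high (body below the lid 51 mm), about 0.09 kg, standing at the start on the bench, or absent. Origin: centre of its underside, z up
- spray_can: spray can, 60 mm diameter, 212 mm high, standing on the bench, loose, not to be disturbed. Origin: centre of its underside
- tube_offcut: square steel tube offcut 110 x 50 x 50 mm, loose, not to be disturbed. Origin: centre of its underside, x along its length. Apart from the things listed here the bench is clear from x = 0.38 to 0.62 m, y = -0.34 to 0.36 m
Things that resemble listed ones, but are neither listed nor needed, are in the scene too. Leave any red look-alike of the angle_offcut alone.

How it is judged (in metres and radians):
On the way, in this order (a step that is already met when the one before it is completed fails the run):
1. the caddy, emptied of jars, stands tipped back on its heel feet by itself, not held ((x of jar_0 in the frame of caddy below -0.085 m or x of jar_0 in the frame of caddy above 0.12 m or y of jar_0 in the frame of caddy below -0.15 m or y of jar_0 in the frame of caddy above 0.15 m) and (x of jar_1 in the frame of caddy below -0.085 m or x of jar_1 in the frame of caddy above 0.12 m or y of jar_1 in the frame of caddy below -0.15 m or y of jar_1 in the frame of caddy above 0.15 m) and (x of jar_2 in the frame of caddy below -0.085 m or x of jar_2 in the frame of caddy above 0.12 m or y of jar_2 in the frame of caddy below -0.15 m or y of jar_2 in the frame of caddy above 0.15 m) and (x of jar_3 in the frame of caddy below -0.085 m or x of jar_3 in the frame of caddy above 0.12 m or y of jar_3 in the frame of caddy below -0.15 m or y of jar_3 in the frame of caddy above 0.15 m) and angle between caddy's own z axis and vertical above 0.42 rad and angular speed of caddy below 0.2 rad/s and contact force between each of the arm, the fingers and caddy below 0.3 N), for 0.3 s.
2. with the caddy still tipped back, at least half of the angle's flat leg is under its front (angle between caddy's own z axis and vertical above 0.42 rad and x of angle_toe in the frame of caddy above -0.034 m and y of angle_toe in the frame of caddy between -0.08 and 0.08 m and angle between angle_offcut's own z axis and vertical below 0.12 rad and angle between the x axis of angle_offcut and the x axis of caddy, either way round below 0.62 rad), for 0.2 s.
3. the caddy is let down and its front rests on the angle's flat leg (angle between caddy's own z axis and vertical between 0.06 and 0.22 rad and x of angle_toe in the frame of caddy above -0.034 m and y of angle_toe in the frame of caddy between -0.08 and 0.08 m and angle between angle_offcut's own z axis and vertical below 0.12 rad and angle between the x axis of angle_offcut and the x axis of caddy, either way round below 0.62 rad and contact force between caddy and angle_offcut above 0.2 N), for 0.3 s.
At the end, for the whole second after the job is handed in: caddy at rest on heel and angle leg, leaning back 3.5 to 12.5 deg; toe at least 25 mm behind its front, within 80 mm of its middle, angle flat, within 35 deg of square; every jar on a cell floor within 12 mm of its centre and 8.5 deg of square, one to a cell (all of step 3 and linear speed of caddy below 0.02 m/s and x of jar_0 in the frame of caddy between -0.036 and -0.012 m and z of each of jar_0, jar_1, jar_2, jar_3 in the frame of caddy below 0.016 m and angle between the z axis of each of jar_0, jar_1, jar_2, jar_3 and the z axis of caddy, either way round below 0.15 rad and angle between each of jar_0, jar_1, jar_2, jar_3's own z axis and vertical below 0.5 rad and (y of jar_0 in the frame of caddy between -0.108 and -0.084 m or y of jar_0 in the frame of caddy between -0.044 and -0.02 m or y of jar_0 in the frame of caddy between 0.02 and 0.044 m or y of jar_0 in the frame of caddy between 0.084 and 0.108 m) and linear speed of each of jar_0, jar_1, jar_2, jar_3 below 0.03 m/s and x of jar_1 in the frame of caddy between -0.036 and -0.012 m and (y of jar_1 in the frame of caddy between -0.108 and -0.084 m or y of jar_1 in the frame of caddy between -0.044 and -0.02 m or y of jar_1 in the frame of caddy between 0.02 and 0.044 m or y of jar_1 in the frame of caddy between 0.084 and 0.108 m) and x of jar_2 in the frame of caddy between -0.036 and -0.012 m and (y of jar_2 in the frame of caddy between -0.108 and -0.084 m or y of jar_2 in the frame of caddy between -0.044 and -0.02 m or y of jar_2 in the frame of caddy between 0.02 and 0.044 m or y of jar_2 in the frame of caddy between 0.084 and 0.108 m) and x of jar_3 in the frame of caddy between -0.036 and -0.012 m and (y of jar_3 in the frame of caddy between -0.108 and -0.084 m or y of jar_3 in the frame of caddy between -0.044 and -0.02 m or y of jar_3 in the frame of caddy between 0.02 and 0.044 m or y of jar_3 in the frame of caddy between 0.084 and 0.108 m)); the robot touches nothing.
It fails at once if the caddy's heel is lifted more than 30 mm off the bench (height (world z) of caddy_heel above 0.03 m).
It fails at once if the caddy is turned over backward or on its side (angle between caddy's own z axis and vertical above 0.9 rad).
It fails at once if the spray can is moved more than 30 mm or knocked over (distance of spray_can from where it was at the start of the episode above 0.03 m or angle between spray_can's own z axis and vertical above 0.5 rad).
It fails at once if the square tube is moved more than 30 mm (distance of tube_offcut from where it was at the start of the episode above 0.03 m).
Of jar_0, jar_1, jar_2, jar_3 only 3 to 4 are there at a start; the rules pass over those that are not, and their reading is None.
At some moment in a run one of jar_0, jar_1, jar_2, jar_3 may be knocked a few centimetres aside while the robot is not near it.
Once in a run the grip may slacken for a moment while it holds something.
It also fails if it takes over 210 s, if anything falls off the work surface, if the arm or the gripper's body presses on something with over 40 N, if the wrist force passes 120 N, or if a joint passes its speed limit or range.

ROBOT

A 6-joint arm with a two-finger parallel gripper is mounted at the origin on a cart in front of the work surface, level with it; the furniture and walls round the work are solid. World frame = base frame: x ahead of the robot, y to its left, z up, the work surface at z = 0. Lengths are in m, angles in degrees, forces in N, time in s.
With the tool pointing down it reaches from about 0.3 to 0.775 m from the base axis. Payload 14.6 kg.
Tool frame: the origin (TCP) lies on the centre line of the jaws, within the pads' length; the fingertips stand 8 mm ahead of it and the grasp point (between the pads) lies 11 mm behind it; z points along the fingers, y is the line along which they close (so a half turn about z gives the same grasp; the last joint's range is limited). The gripper opens to 85 mm and grips with 20 to 120 N. Pads are 22 mm wide; open, the fingers measure 114 mm over their backs; the gripper's body (76 mm by 85 mm) begins 54 mm behind the grasp point. The pads swing forward as they close: fully open they stand 13 mm farther back than shut.
Start: joints at [59.324, 17.183, 87.147, -0, 75.671, -3.816], TCP at [0.248, 0.491, 0.239] pointing down, gripper open.
Joint ranges: [-173.82, 173.82], [-45.26, 126.66], [13.44, 144.39], [-59.66, 239.66], [0, 175.72], [-146.38, 146.38]. Speed limits (degrees/s): [127.2, 127.2, 147.25, 180, 180, 180].

INTERFACE

Orientations are given as a 3x3 rotation matrix whose columns are the frame's x, y, z axes.
In Python, from workcell import robot gives the robot as it stands. The module is installed in compiled form; this text tells all that it offers.
- The arm moves only by the shell command python3 -m creep 'ROWS'. ROWS is JSON, a list of rows, each a list of 7 numbers: the shift along the tool's x, y, z in mm, then the turn, a rotation vector about the tool's x, y, z in rad, then the closure, from 0 (fully open) to 1 (shut). A call has 1 to 20 rows; each row shifts and turns the commanded pose from where the row before left it, along the tool's axes as they then stand; what a row does not reach is not made up. A row lasts 1/12 s, in which the tool goes at most 41.7 mm and 7.16 degrees, less where a joint would pass 70% of its speed; a pose out of reach is approached as far as the arm can. A call with a gripper value outside its range is refused whole. The fingers move at their own pace and stop on an object; the grip force is fixed at half the most. Time passes only in rows, so rows that do not move let the fingers close. It gives the time, the measured TCP pose, the force, the opening and the grip force at its end, in the units of the state.
- robot.get_obs(): the state, without advancing time (a new reading comes with each control period).
- robot.get_image(name): name is "side" or "top"; returns a dict with "frame" (384x512x3 uint8, red, green, blue), "z_map" (384x512 float32, m along the optical axis (not along the pixel's ray), 0 where there is no reading), "mtx" (3x3 intrinsics, pixels), "dist_coeffs" ([k1, k2, p1, p2, k3] as OpenCV has them; the pictures are not rectified), "camera_from_world" (4x4, takes a point from world to camera coordinates). Camera axes: x right, y down, z forward; pixel columns grow to the right and rows downward; lengths in m; the calibration is good to about 2 mm. A picture is of the moment at which its call begins.
- robot.sign_off(): hands the job in; it is judged then, once.
Trained networks look in the newest picture that a camera, given by its name, has taken for a name from the list of things; names that differ only in an ending like _2 or _b are one class to them, and where a whole thing is asked for, a point or a joint stands for the part that bears it (a point fixed in the world has none). Each returns a list of dicts, best first, with "conf" (0 to 1); they miss things now and then, are a little off and sometimes report something else, mostly with a low value. They report only what shows in the picture. A call takes as long as a camera call. They do not tell look-alikes from the thing itself.
- robot.cut_out(query, camera): "mask" (384x512 bool, what is visible of it).
- robot.pinpoint(query, camera): "location" ([x, y, z] in m, in world coordinates, good to about 4 mm: a listed point, or the origin of a listed thing).
The state is a dict: "clock": time; "qpos": joint angles; "dq": joint speeds; "tau": joint torques, N m; "tcp_pos": TCP position; "tool_rot": TCP orientation; "ft_force": force on the tool from outside, world axes, zero at the start; "ft_torque": the same for the moment, N m; "gripper_width": finger opening in m; "grasp_force": force on a finger pad.
Only numpy, scipy, OpenCV 4.12 (cv2) and the standard library are available. Lean on these libraries where they do the work, as an engineer would, in place of code of your own. Each camera call takes 0.05 s, during which the arm holds its last target. There are 200 camera calls.

## Working session

There is one attempt and no reset: what is moved stays moved. The work goes in short steps, Python scripts to look and compute and a shell command to move; the robot and the scene stay as the last step left them, time stands still between calls to the robot, and variables do not carry over. Pictures are saved under pics/ and viewed, at most 14 in all, crops included, and the job is handed in when it is done.

```bash
mkdir -p pics
cat > h.py <<'E'
import numpy as np, cv2, json
from workcell import robot
def pts(im, mask=None):
    z=im["z_map"]; v,u=np.nonzero((z>0)&(mask if mask is not None else True))
    p=cv2.undistortPoints(np.c_[u,v].astype(np.float32)[:,None],im["mtx"],np.array(im["dist_coeffs"]))[:,0]
    d=z[v,u]; c=np.c_[p*d[:,None],d]; T=np.linalg.inv(im["camera_from_world"])
    return c@T[:3,:3].T+T[:3,3], u, v
def save(im,n,crop=None,s=1):
    f=im["frame"]
    if crop: f=f[crop[1]:crop[3],crop[0]:crop[2]]
    f=cv2.resize(f,None,fx=s,fy=s,interpolation=cv2.INTER_CUBIC)
    cv2.imwrite(f"pics/{n}.png",f[:,:,::-1])
def proj(im,P):
    M=im["camera_from_world"]; 
    return cv2.projectPoints(np.array(P,float).reshape(-1,3),cv2.Rodrigues(M[:3,:3])[0],M[:3,3],im["mtx"],np.array(im["dist_coeffs"]))[0][:,0]
def st():
    o=robot.get_obs(); print("t",round(o["clock"],2),"tcp",np.round(o["tcp_pos"],4),"w",round(o["gripper_width"],4),"gf",np.round(o["grasp_force"],1),"F",np.round(o["ft_force"],1)); print(np.round(o["tool_rot"],3).tolist())
    return o
E
python3 - <<'E'
from h import *
st()
for c in ["top","side"]:
    im=robot.get_image(c); save(im,c+"0",s=1.5)
    for q in ["caddy","caddy_rim","caddy_heel","caddy_front","cell_0","cell_1","cell_2","cell_3","angle_offcut","angle_toe","angle_grip","jar_0","spray_can","tube_offcut"]:
        for d in robot.pinpoint(q,c)[:6]: print(c,q,round(d["conf"],2),np.round(d["location"],3),proj(im,d["location"]).round().tolist())
E
```

```text
t 0.0 tcp [0.2484 0.4905 0.2387] w 0.0854 gf 0.0 F [0.1 0.3 0.2]
[[-0.892, 0.452, -0.001], [0.452, 0.892, -0.001], [0.0, -0.001, -1.0]]
top caddy 0.88 [ 0.536 -0.04   0.004] [[226.0, 192.0]]
top caddy_rim 0.78 [ 0.59  -0.042  0.104] [[233.0, 170.0]]
top caddy_heel 0.78 [ 0.587 -0.038  0.002] [[233.0, 181.0]]
top caddy_heel 0.27 [ 0.411 -0.196  0.059] [[245.0, 234.0]]
top caddy_heel 0.22 [0.501 0.048 0.004] [[202.0, 189.0]]
top caddy_front 0.65 [ 0.472 -0.048 -0.002] [[219.0, 207.0]]
top caddy_front 0.48 [ 0.697 -0.254  0.001] [[296.0, 184.0]]
top caddy_front 0.3 [ 0.534 -0.041  0.003] [[226.0, 193.0]]
top cell_0 0.94 [0.503 0.047 0.001] [[202.0, 189.0]]
top cell_0 0.69 [ 0.507 -0.014  0.002] [[217.0, 195.0]]
top cell_0 0.65 [ 0.509 -0.143  0.004] [[246.0, 210.0]]
top cell_0 0.58 [ 0.511 -0.077  0.005] [[231.0, 202.0]]
top cell_1 0.94 [0.503 0.047 0.001] [[202.0, 189.0]]
top cell_1 0.69 [ 0.507 -0.014  0.002] [[217.0, 195.0]]
top cell_1 0.65 [ 0.509 -0.143  0.004] [[246.0, 210.0]]
top cell_1 0.58 [ 0.511 -0.077  0.005] [[231.0, 202.0]]
top cell_2 0.94 [0.503 0.047 0.001] [[202.0, 189.
[... 3110 characters left out ...]
ngle_offcut 0.54 [ 0.391 -0.36  -0.004] [[225.0, 239.0]]
side angle_toe 0.7 [ 0.358 -0.704  0.002] [[231.0, 315.0]]
side angle_toe 0.5 [ 0.404 -0.33   0.006] [[227.0, 232.0]]
side angle_toe 0.49 [ 0.465 -0.174  0.008] [[235.0, 204.0]]
side angle_grip 0.9 [ 0.412 -0.677  0.063] [[245.0, 296.0]]
side angle_grip 0.62 [ 0.409 -0.196  0.059] [[223.0, 201.0]]
side angle_grip 0.49 [ 0.377 -0.373  0.058] [[222.0, 233.0]]
side jar_0 0.61 [0.515 0.296 0.001] [[229.0, 145.0]]
side jar_0 0.55 [ 0.528 -0.329  0.002] [[256.0, 228.0]]
side jar_0 0.52 [ 0.505 -0.074  0.005] [[239.0, 189.0]]
side spray_can 0.62 [0.731 0.262 0.001] [[268.0, 144.0]]
side tube_offcut 0.58 [ 0.703 -0.259  0.   ] [[290.0, 210.0]]
```

Run:
```python
from h import *
a=cv2.imread("pics/top0.png")[150:510,180:600]; b=cv2.imread("pics/side0.png")[150:510,230:580]
cv2.imwrite("pics/both0.png",cv2.resize(np.hstack([a,b]),(790,369)))
```

```text
(no output)
```

View pics/both0.png

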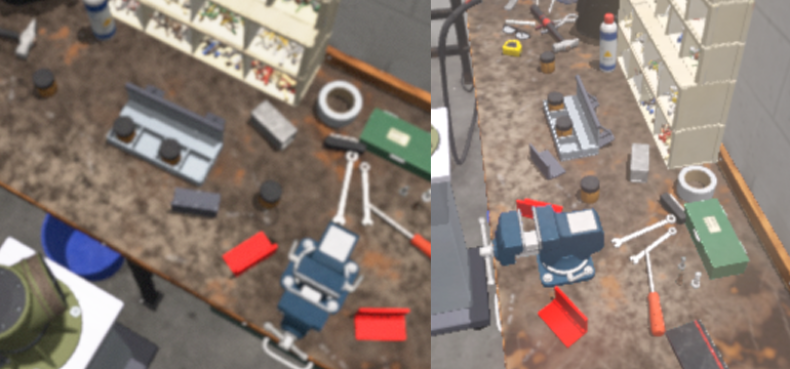

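View pics/top0.png

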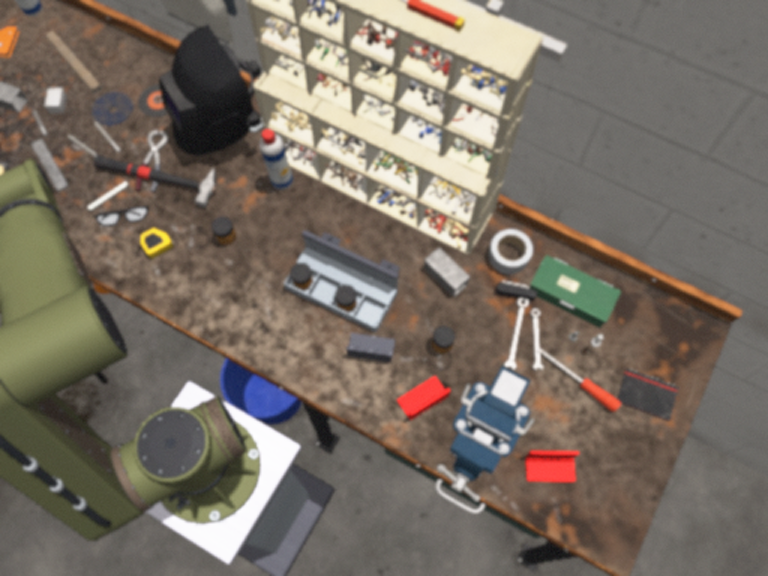

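Top picture: the caddy is near px (226,192), with jars in its cells at (200,188) and (230,203). Bench jars are at (150,158) and (293,231), the can at (187,120) and the tube at (296,184). There are three angle candidates: a dark one at (246,232) and red ones at (282,266) and (366,312). The dark one fits "dark steel", so I'll confirm it in a crop and refine the poses with depth.

```bash
cat >> h.py <<'E'
def measure(cams=("top","side")):
    for c in cams:
        im=robot.get_image(c); P,u,v=pts(im)
        for d in robot.pinpoint("jar_0",c)[:6]:
            l=d["location"]; 
            s=(np.hypot(*(P[:,:2]-l[:2]).T)<.04)&(P[:,2]>.05)&(P[:,2]<.085)
            if s.sum()>8:
                q=P[s]; q=q[q[:,2]>np.percentile(q[:,2],70)-.006]; (cx,cy),r=cv2.minEnclosingCircle(q[:,:2].astype(np.float32))
                print(c,"jar",round(d["conf"],2),np.round(l,3),"lid",round(cx,3),round(cy,3),"r",round(r,3),"z",round(np.median(q[:,2]),3))
        for q in ["caddy","caddy_rim","caddy_heel","caddy_front","angle_offcut","angle_toe","angle_grip"]:
            print(c,q,[(round(d["conf"],2),np.round(d["location"],3).tolist()) for d in robot.pinpoint(q,c)[:2]])
E
python3 - <<'E'
from h import *
measure()
for c in ["top","side"]:
    im=robot.get_image(c); P,u,v=pts(im)
    s=(P[:,2]>.095)&(P[:,2]<.13)&(abs(P[:,0]-.59)<.04)&(abs(P[:,1]+.04)<.16); q=P[s]
    k=np.polyfit(q[:,1],q[:,0],1); print(c,"rim yaw",np.degrees(np.arctan(-k[0])).round(2),"y",q[:,1].min().round(3),q[:,1].max().round(3),"x@-.04",np.polyval(k,-.04).round(3),"z",np.median(q[:,2]).round(3))
    s=(P[:,2]>.045)&(P[:,2]<.07)&(np.hypot(P[:,0]-.41,P[:,1]+.19)<.08); q=P[s]
    r=cv2.minAreaRect(q[:,:2].astype(np.float32)); print(c,"leg",r, cv2.fitLine(q[:,:2].astype(np.float32),cv2.DIST_L2,0,.01,.01).ravel())
    s=(P[:,2]>.13)&(P[:,0]>.6)&(abs(P[:,1]+.04)<.2)
    print(c,"shelf xmin",np.percentile(P[s,0],1).round(3), [ (y,np.percentile(P[s&(abs(P[:,1]-y)<.03),0],2).round(3)) for y in(-.15,-.1,-.04,.04,.1)])
    if c=="top": save(im,"crop1",(180,140,320,290),4)
E
```

```text
top jar 0.71 [0.52  0.295 0.004] lid 0.52 0.292 r 0.029 z 0.063
top jar 0.68 [ 0.528 -0.333 -0.001] lid 0.533 -0.336 r 0.027 z 0.064
top jar 0.5 [ 0.508 -0.075  0.003] lid 0.51 -0.076 r 0.027 z 0.067
top jar 0.5 [0.5   0.056 0.01 ] lid 0.506 0.05 r 0.028 z 0.068
top jar 0.48 [ 0.436 -0.183  0.002] lid 0.416 -0.19 r 0.031 z 0.059
top caddy [(0.97, [0.536, -0.043, 0.001]), (0.3, [0.505, -0.075, 0.002])]
top caddy_rim [(0.67, [0.588, -0.042, 0.105]), (0.66, [0.503, -0.015, 0.004])]
top caddy_heel [(0.71, [0.589, -0.038, -0.001])]
top caddy_front [(0.57, [0.477, -0.045, 0.001])]
top angle_offcut [(0.93, [0.388, -0.689, -0.001]), (0.8, [0.438, -0.187, -0.0])]
top angle_toe [(0.95, [0.364, -0.707, 0.003]), (0.7, [0.404, -0.334, 0.009])]
top angle_grip [(0.98, [0.412, -0.197, 0.059]), (0.95, [0.41, -0.676, 0.056])]
side jar 0.75 [ 0.527 -0.33   0.001] lid 0.532 -0.333 r 0.029 z 0.066
side jar 0.59 [0.506 0.05  0.001] lid 0.502 0.05 r 0.027 z 0.07
side jar 0.53 [0.513 0.297 0.002] lid 0.515 0.297 r 0.033 z 0.066
side jar 0.5 [ 0.506 -0.075  0.005] lid 0.505 -0.075 r 0.029 z 0.07
side caddy [
[... 539 characters left out ...]
p leg ((0.4148876667022705, -0.19560471177101135), (0.01190947089344263, 0.1052592545747757), 19.749582290649414) [ 0.35001102 -0.9367456   0.41324115 -0.19533148]
top shelf xmin 0.781 [(-0.15, np.float64(0.782)), (-0.1, np.float64(0.782)), (-0.04, np.float64(0.783)), (0.04, np.float64(0.782)), (0.1, np.float64(0.783))]
side rim yaw 2.64 y -0.172 0.096 x@-.04 0.585 z 0.116
side leg ((0.41124194860458374, -0.19529536366462708), (0.009145887568593025, 0.11008681356906891), 19.45258903503418) [ 0.3404292  -0.9402701   0.40988764 -0.19511686]
side shelf xmin 0.778 [(-0.15, np.float64(0.78)), (-0.1, np.float64(0.778)), (-0.04, np.float64(0.78)), (0.04, np.float64(0.778)), (0.1, np.float64(0.78))]
```

View pics/crop1.png

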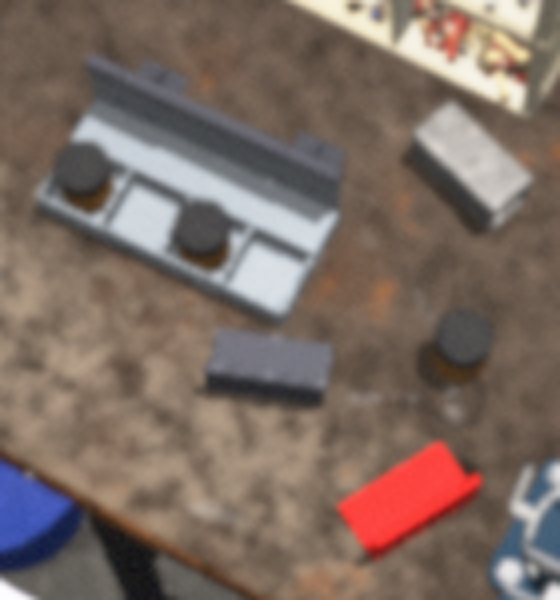

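The crop confirms the dark angle (crop px 270,365), standing alone with its upright leg toward the robot. The caddy holds two jars, at crop (83,170) and (203,230). I'll turn the tool to the caddy's heading.

```bash
cat >> h.py <<'E'
def go(x,y,z,yaw=2.5,lean=0):
    """total shift (mm, present tool axes) and turn to tool-y along heading yaw, tool tilted back by lean"""
    o=robot.get_obs(); R=np.array(o["tool_rot"]); p=np.array(o["tcp_pos"])
    from scipy.spatial.transform import Rotation as Q
    a=np.radians(yaw); c,s=np.cos(a),np.sin(a); G=np.c_[[-s,c,0],[c,s,0],[0,0,-1]]
    G=Q.from_rotvec(np.radians(lean)*np.array([-s,c,0])).as_matrix()@G
    print("shift",np.round(R.T@(np.array([x,y,z])-p)*1000,1),"turn",np.round(Q.from_matrix(R.T@G).as_rotvec(),4))
E
python3 -m creep '[[0,0,0,0,0,0.11,0],[0,0,0,0,0,0.11,0],[0,0,0,0,0,0.11,0],[0,0,0,0,0,0.11,0],[0,0,0,0,0,0.11,0],[0,0,0,0,0,0.11,0],[0,0,0,0,0,0.11,0],[0,0,0,0,0,0.11,0],[0,0,0,0,0,0.09,0],[0,0,0,0,0,0.09,0],[0,0,0,0,0,0,0]]'
python3 -c "
from h import *
st();go(.504,.05,.2);go(.504,.05,.048)"
```

```text
clock: 3.42
tcp_pos: [0.2485, 0.4906, 0.2393]
tool_rot: [[-0.038, 0.999, -0.0], [0.999, 0.038, -0.0], [-0.0, -0.0, -1.0]]
ft_force: [-0.7, -0.1, -0.4]
gripper_width: 0.0856
grasp_force: 0.0
t 3.42 tcp [0.2485 0.4906 0.2393] w 0.0856 gf 0.0 F [-0.7 -0.1 -0.4]
[[-0.038, 0.999, -0.0], [0.999, 0.038, -0.0], [-0.0, -0.0, -1.0]]
shift [-450.   238.7   39.3] turn [-0.      0.0001 -0.0059]
shift [-450.   238.7  191.3] turn [-0.      0.0001 -0.0059]
```

```bash
python3 -m creep '[[-25,13,2,0,0,0,0],[-25,13,2,0,0,0,0],[-25,13,2,0,0,0,0],[-25,13,2,0,0,0,0],[-25,13,2,0,0,0,0],[-25,13,2,0,0,0,0],[-25,13,2,0,0,0,0],[-25,13,2,0,0,0,0],[-25,13,2,0,0,0,0],[-25,13,2,0,0,0,0],[-25,14,2,0,0,0,0],[-25,14,2,0,0,0,0],[-25,14,2,0,0,0,0],[-25,14,2,0,0,0,0],[-25,13,2,0,0,0,0],[-25,13,2,0,0,0,0],[-25,13,2,0,0,0,0],[-25,13,2,0,0,0,0],[0,0,0,0,0,0,0],[0,0,0,0,0,0,0]]' | head -2
python3 -c "
from h import *
go(.504,.05,.048)"
```

```text
clock: 5.08
tcp_pos: [0.5054, 0.0501, 0.203]
shift [-1.00e-01 -1.30e+00  1.55e+02] turn [-0.0006 -0.     -0.001 ]
```

```bash
python3 -m creep '[[0,-1,20,0,0,0,0],[0,0,20,0,0,0,0],[0,0,20,0,0,0,0],[0,0,20,0,0,0,0],[0,0,20,0,0,0,0],[0,0,20,0,0,0,0],[0,0,20,0,0,0,0],[0,0,15,0,0,0,0],[0,0,0,0,0,0,0],[0,0,0,0,0,0,1],[0,0,0,0,0,0,1],[0,0,0,0,0,0,1],[0,0,0,0,0,0,1],[0,0,0,0,0,0,1],[0,0,0,0,0,0,1],[0,0,0,0,0,0,1],[0,0,0,0,0,0,1]]'
```

```text
clock: 6.5
tcp_pos: [0.5048, 0.0513, 0.0499]
tool_rot: [[-0.043, 0.999, 0.002], [0.999, 0.043, 0.0], [0.0, 0.002, -1.0]]
ft_force: [-3.1, 1.4, 8.8]
gripper_width: 0.0508
grasp_force: 61.4
```

```bash
python3 -m creep '[[0,0,-10,0,0,0,1],[0,0,-20,0,0,0,1],[0,0,-20,0,0,0,1],[0,0,-20,0,0,0,1],[0,0,-10,0,0,0,1],[15,-2,0,0,0,0,1],[20,-3,0,0,0,0,1],[20,-3,0,0,0,0,1],[20,-3,0,0,0,0,1],[20,-3,0,0,0,0,1],[20,-3,0,0,0,0,1],[20,-3,0,0,0,0,1],[20,-2,0,0,0,0,1],[15,-2,0,0,0,0,1],[0,0,0,0,0,0,1]]'
python3 -c "
from h import *
go(.48,.22,.047)"
```

```text
clock: 7.75
tcp_pos: [0.4725, 0.222, 0.1287]
tool_rot: [[-0.044, 0.999, 0.0], [0.999, 0.044, 0.0], [0.0, 0.0, -1.0]]
ft_force: [-0.4, 0.5, -1.3]
gripper_width: 0.051
grasp_force: 62.5
shift [-2.3  7.3 81.7] turn [ 0.0004 -0.0005  0.0007]
```

```bash
python3 -m creep '[[0,0,20,0,0,0,1],[0,0,20,0,0,0,1],[0,0,20,0,0,0,1],[0,0,12,0,0,0,1],[0,0,5,0,0,0,1],[0,0,4,0,0,0,1],[0,0,0,0,0,0,1],[0,0,0,0,0,0,0.5],[0,0,0,0,0,0,0],[0,0,0,0,0,0,0],[0,0,0,0,0,0,0],[0,0,0,0,0,0,0],[0,0,-10,0,0,0,0],[0,0,-20,0,0,0,0],[0,0,-20,0,0,0,0],[0,0,-20,0,0,0,0],[0,0,-20,0,0,0,0],[0,0,0,0,0,0,0]]'
python3 -c "
from h import *
go(.507,-.075,.05)"
```

```text
clock: 9.25
tcp_pos: [0.4745, 0.2204, 0.1419]
tool_rot: [[-0.042, 0.999, 0.006], [0.999, 0.042, 0.002], [0.002, 0.006, -1.0]]
ft_force: [1.4, 0.1, -0.2]
gripper_width: 0.0854
grasp_force: 0.0
shift [-296.7   19.5   91.4] turn [ 0.006  -0.002  -0.0015]
```

```bash
python3 -m creep '[[-20,2,0,0,0,0,0],[-25,2,0,0,0,0,0],[-25,2,0,0,0,0,0],[-25,2,0,0,0,0,0],[-25,2,0,0,0,0,0],[-25,2,0,0,0,0,0],[-25,2,0,0,0,0,0],[-25,2,0,0,0,0,0],[-25,2,0,0,0,0,0],[-25,2,0,0,0,0,0],[-25,0,0,0,0,0,0],[-20,0,0,0,0,0,0],[-7,0,0,0,0,0,0],[0,0,0,0,0,0,0],[0,0,0,0,0,0,0]]' | head -2
python3 -c "
from h import *
go(.506,-.075,.05)"
```

```text
clock: 10.5
tcp_pos: [0.5054, -0.0756, 0.1373]
shift [ 0.6  0.6 87.3] turn [-0.0001 -0.0002 -0.0021]
```

```bash
python3 -m creep '[[0,0,20,0,0,0,0],[0,0,20,0,0,0,0],[0,0,20,0,0,0,0],[0,0,20,0,0,0,0],[0,0,7,0,0,0,0],[0,0,0,0,0,0,0],[0,0,0,0,0,0,1],[0,0,0,0,0,0,1],[0,0,0,0,0,0,1],[0,0,0,0,0,0,1],[0,0,0,0,0,0,1],[0,0,0,0,0,0,1],[0,0,0,0,0,0,1],[0,0,0,0,0,0,1]]'
python3 -m creep '[[0,0,-10,0,0,0,1],[0,0,-20,0,0,0,1],[0,0,-20,0,0,0,1],[0,0,-20,0,0,0,1],[0,0,-10,0,0,0,1],[15,-5,0,0,0,0,1],[20,-10,0,0,0,0,1],[20,-12,0,0,0,0,1],[20,-12,0,0,0,0,1],[20,-12,0,0,0,0,1],[20,-12,0,0,0,0,1],[20,-12,0,0,0,0,1],[20,-12,0,0,0,0,1],[20,-10,0,0,0,0,1],[20,-5,0,0,0,0,1],[20,0,0,0,0,0,1],[0,0,0,0,0,0,1],[0,0,0,0,0,0,1]]'
python3 -c "
from h import *
go(.40,.14,.047)"
```

```text
clock: 11.67
tcp_pos: [0.5063, -0.076, 0.052]
tool_rot: [[-0.042, 0.999, 0.002], [0.999, 0.042, -0.0], [-0.0, 0.002, -1.0]]
ft_force: [-2.8, 2.2, 9.8]
gripper_width: 0.0512
grasp_force: 61.9
clock: 13.17
tcp_pos: [0.3945, 0.135, 0.1306]
tool_rot: [[-0.044, 0.999, 0.0], [0.999, 0.044, -0.0], [-0.0, 0.0, -1.0]]
ft_force: [-0.9, -0.7, -0.3]
gripper_width: 0.0512
grasp_force: 62.9
shift [ 4.8  5.7 83.6] turn [0.0004 0.     0.0002]
```

```bash
python3 -m creep '[[0,5,20,0,0,0,1],[0,0,20,0,0,0,1],[0,0,20,0,0,0,1],[0,0,12,0,0,0,1],[0,0,5,0,0,0,1],[0,0,4,0,0,0,1],[0,0,0,0,0,0,1],[0,0,0,0,0,0,0.5],[0,0,0,0,0,0,0],[0,0,0,0,0,0,0],[0,0,0,0,0,0,0],[0,0,0,0,0,0,0],[0,0,-10,0,0,0,0],[0,0,-20,0,0,0,0],[0,0,-20,0,0,0,0],[0,0,-25,0,0,0,0],[0,0,-25,0,0,0,0],[0,0,-25,0,0,0,0],[0,0,0,0,0,0,0]]'|head -2
python3 - <<'E'
from h import *
measure()
for c in ["top","side"]:
    im=robot.get_image(c); P,u,v=pts(im)
    s=(P[:,2]>.095)&(P[:,2]<.13)&(abs(P[:,0]-.59)<.04)&(abs(P[:,1]+.04)<.16); q=P[s]
    k=np.polyfit(q[:,1],q[:,0],1); print(c,"rim yaw",np.degrees(np.arctan(-k[0])).round(2),"x@-.04",np.polyval(k,-.04).round(3),"z",np.median(q[:,2]).round(3))
go(.588,-.042,.108); go(.588,-.042,.18)
E
```

```text
clock: 14.75
tcp_pos: [0.4012, 0.1351, 0.1786]
top jar 0.79 [ 0.529 -0.332 -0.002] lid 0.533 -0.335 r 0.027 z 0.064
top jar 0.68 [ 0.401  0.134 -0.001] lid 0.402 0.133 r 0.027 z 0.064
top jar 0.52 [0.468 0.224 0.001] lid 0.469 0.197 r 0.013 z 0.061
top caddy [(0.79, [0.537, -0.04, 0.003])]
top caddy_rim [(0.74, [0.586, -0.039, 0.106])]
top caddy_heel [(0.82, [0.59, -0.039, -0.0]), (0.15, [0.402, 0.136, -0.003])]
top caddy_front [(0.64, [0.471, -0.045, 0.001])]
top angle_offcut [(0.88, [0.435, -0.183, -0.001]), (0.8, [0.385, -0.362, -0.005])]
top angle_toe [(0.88, [0.361, -0.709, 0.003]), (0.87, [0.406, -0.333, 0.01])]
top angle_grip [(0.81, [0.411, -0.674, 0.059]), (0.8, [0.376, -0.377, 0.062])]
side jar 0.76 [ 0.527 -0.328  0.002] lid 0.529 -0.333 r 0.028 z 0.065
side jar 0.59 [0.399 0.136 0.003] lid 0.399 0.136 r 0.029 z 0.067
side jar 0.57 [0.514 0.296 0.001] lid 0.518 0.295 r 0.032 z 0.066
side caddy [(0.76, [0.531, -0.045, -0.007])]
side caddy_rim [(0.94, [0.587, -0.04, 0.104])]
side caddy_heel [(0.95, [0.592, -0.045, -0.0])]
side caddy_front [(0.57, [0.472, -0.047, 0.002])]
side angle_offcut [(0.71, [0.387, -0.688, 0.003]), (0.62, [0.437, -0.184, 0.003])]
side angle_toe [(0.69, [0.404, -0.327, 0.006]), (0.68, [0.358, -0.703, 0.005])]
side angle_grip [(0.9, [0.411, -0.68, 0.063]), (0.64, [0.411, -0.196, 0.058])]
top rim yaw 2.44 x@-.04 0.589 z 0.113
side rim yaw 2.51 x@-.04 0.586 z 0.116
shift [-184.4  180.8   66.3] turn [ 0.0001  0.     -0.0016]
shift [-184.4  180.8   -5.7] turn [ 0.0001  0.     -0.0016]
```

```bash
python3 -m creep '[[-18,18,0,0,0,0,0],[-18,18,-3,0,0,0,0],[-18,18,-3,0,0,0,0],[-18,18,0,0,0,0,0],[-18,18,0,0,0,0,0],[-18,18,0,0,0,0,0],[-18,18,0,0,0,0,0],[-18,18,0,0,0,0,0],[-18,18,0,0,0,0,0],[-18,17,0,0,0,0,0],[-4,2,0,0,0,0,0],[0,0,0,0,0,0,0],[0,0,0,0,0,0,0]]'|head -2
python3 -c "
from h import *
go(.588,-.042,.110)"
```

```text
clock: 16.83
tcp_pos: [0.5877, -0.0413, 0.1799]
shift [-0.7  0.3 69.9] turn [-0.0008 -0.0003 -0.0019]
```

```bash
python3 -m creep '[[0,0,15,0,0,0,0],[0,0,15,0,0,0,0],[0,0,15,0,0,0,0],[0,0,15,0,0,0,0],[0,0,10,0,0,0,0],[0,0,0,0,0,0,0],[0,0,0,0,0,0,0.5],[0,0,0,0,0,0,0.7],[0,0,0,0,0,0,1],[0,0,0,0,0,0,1],[0,0,0,0,0,0,1],[0,0,0,0,0,0,1],[0,0,0,0,0,0,1],[0,0,0,0,0,0,1],[0,0,0,0,0,0,1]]'
```

```text
clock: 18.08
tcp_pos: [0.5885, -0.0416, 0.1109]
tool_rot: [[-0.042, 0.999, 0.001], [0.999, 0.042, -0.0], [-0.0, 0.001, -1.0]]
ft_force: [0.2, -0.0, 5.9]
gripper_width: 0.0132
grasp_force: 59.0
```

```bash
python3 -m creep '[[0,2.3,0,0,0,0,1],[0,2.4,0,0,0,0,1],[0,2.3,0.1,0,0,0,1],[0,2.4,0.1,0,0,0,1],[0,2.3,0.2,0,0,0,1],[0,2.4,0.2,0,0,0,1],[0,2.3,0.3,0,0,0,1],[0,2.4,0.3,0,0,0,1],[0,2.3,0.4,0,0,0,1],[0,2.3,0.5,0,0,0,1],[0,0,0,0,0,0,1]]'
```

```text
clock: 19.0
tcp_pos: [0.6119, -0.0406, 0.1083]
tool_rot: [[-0.042, 0.999, 0.0], [0.999, 0.042, -0.0], [-0.0, 0.0, -1.0]]
ft_force: [-0.7, 0.6, 5.4]
gripper_width: 0.0135
grasp_force: 61.4
```

```bash
python3 -m creep '[[0,2.3,0.5,0,0,0,1],[0,2.3,0.5,0,0,0,1],[0,2.3,0.6,0,0,0,1],[0,2.3,0.6,0,0,0,1],[0,2.3,0.7,0,0,0,1],[0,2.2,0.7,0,0,0,1],[0,2.2,0.8,0,0,0,1],[0,2.2,0.9,0,0,0,1],[0,2.2,0.9,0,0,0,1],[0,2.1,0.9,0,0,0,1],[0,2.1,1,0,0,0,1],[0,2,1,0,0,0,1],[0,0,0,0,0,0,1],[0,0,0,0,0,0,1]]'
```

```text
clock: 20.17
tcp_pos: [0.6382, -0.0395, 0.0988]
tool_rot: [[-0.042, 0.999, 0.001], [0.999, 0.042, 0.0], [0.0, 0.001, -1.0]]
ft_force: [1.1, -0.6, 0.0]
gripper_width: 0.0136
grasp_force: 62.7
```

```bash
python3 -m creep '[[0,1.2,0.4,0,0,0,1],[0,0,0,0,0,0,1],[0,0,0,0,0,0,0.7],[0,0,0,0,0,0,0.7],[0,0,0,0,0,0,0.6],[0,0,0,0,0,0,0.6],[0,0,0,0,0,0,0.6],[0,0,0,0,0,0,0.6],[0,0,-6,0,0,0,0.6],[0,0,-10,0,0,0,0.6],[0,0,-20,0,0,0,0.6],[0,0,-20,0,0,0,0.6],[0,0,-20,0,0,0,0.6],[0,0,-20,0,0,0,0.6],[0,0,0,0,0,0,0.6],[0,0,0,0,0,0,0.6]]'
python3 - <<'E'
from h import *
st(); measure()
im=robot.get_image("side"); save(im,"tip",(180,100,330,260),3.7)
E
```

```text
clock: 21.5
tcp_pos: [0.6396, -0.0394, 0.1967]
tool_rot: [[-0.042, 0.999, 0.003], [0.999, 0.042, -0.0], [-0.0, 0.003, -1.0]]
ft_force: [0.2, 0.4, -0.5]
gripper_width: 0.0341
grasp_force: 0.0
t 21.5 tcp [ 0.6396 -0.0394  0.1967] w 0.0341 gf 0.0 F [ 0.2  0.4 -0.5]
[[-0.042, 0.999, 0.003], [0.999, 0.042, -0.0], [-0.0, 0.003, -1.0]]
top jar 0.58 [ 0.528 -0.331  0.   ] lid 0.533 -0.335 r 0.027 z 0.063
top jar 0.4 [0.515 0.293 0.002] lid 0.524 0.306 r 0.021 z 0.063
top jar 0.38 [ 0.592 -0.039  0.002] lid 0.593 -0.04 r 0.04 z 0.062
top caddy [(0.83, [0.544, -0.041, 0.03]), (0.59, [0.696, -0.255, 0.003])]
top caddy_rim [(0.78, [0.637, -0.037, 0.094]), (0.38, [0.517, -0.017, 0.042])]
top caddy_heel [(0.66, [0.586, -0.04, 0.002])]
top caddy_front [(0.62, [0.488, -0.045, 0.055]), (0.32, [0.437, -0.183, 0.0])]
top angle_offcut [(0.89, [0.436, -0.184, 0.0]), (0.83, [0.391, -0.688, -0.0])]
top angle_toe [(0.94, [0.463, -0.178, 0.003]), (0.74, [0.404, -0.331, 0.006])]
top angle_grip [(0.96, [0.414, -0.676, 0.057]), (0.71, [0.377, -0.377, 0.061])]
side jar 0.62 [ 0.516  0.296 -0.002] lid 0.513 0.297 r 0.03 z 0.066
side jar 0.57 [ 0.529 -0.328  0.002] lid 0.533 -0.334 r 0.029 z 0.065
side jar 0.55 [0.471 0.219 0.   ] lid 0.468 0.221 r 0.031 z 0.067
side jar 0.46 [ 0.398  0.136 -0.   ] lid 0.397 0.132 r 0.03 z 0.066
side jar 0.34 [ 0.524 -0.137  0.045] lid 0.521 -0.14 r 0.037 z 0.074
side caddy [(0.62, [0.542, -0.046, 0.023])]
side caddy_rim [(0.65, [0.64, -0.036, 0.093])]
side caddy_heel [(0.72, [0.592, -0.043, 0.001]), (0.25, [0.528, -0.333, 0.0])]
side caddy_front [(0.85, [0.483, -0.045, 0.056])]
side angle_offcut [(0.74, [0.438, -0.187, 0.004]), (0.62, [0.394, -0.358, -0.002])]
side angle_toe [(0.78, [0.463, -0.169, 0.005]), (0.75, [0.361, -0.705, 0.005])]
side angle_grip [(0.85, [0.41, -0.68, 0.062]), (0.61, [0.411, -0.195, 0.06])]
```

View pics/tip.png

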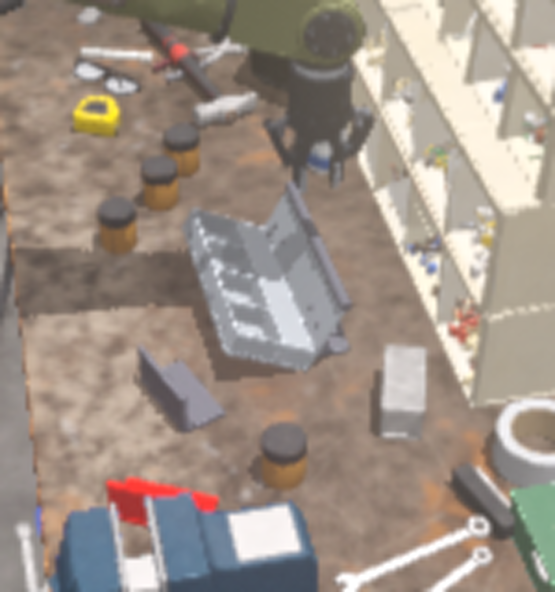

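The side crop shows the caddy tipped back and standing alone at (265,290), with the gripper clear above it. Next is the angle.

```bash
python3 -m creep '[[-14,-23,0,0,0,0,0.6],[-14,-24,0,0,0,0,0.6],[-14,-24,0,0,0,0,0.6],[-14,-24,0,0,0,0,0.6],[-14,-24,0,0,0,0,0.6],[-15,-24,0,0,0,0,0.6],[-15,-23,0,0,0,0,0.6],[-15,-23,0,0,0,0,0.6],[-15,-23,0,0,0,0,0.6],[-15,-23,0,0,0,0,0.6],[0,0,0,0,0,-0.1,0.6],[0,0,0,0,0,-0.1,0.6],[0,0,0,0,0,-0.1,0.6],[0,0,0,0,0,0,0.6],[0,0,0,0,0,0,0.6]]'
python3 -c "
from h import *
go(.4105,-.1955,.060,19.5)"
```

```text
clock: 23.7
tcp_pos: [0.4105, -0.1941, 0.1948]
tool_rot: [[-0.332, 0.943, 0.0], [0.943, 0.332, -0.0], [-0.0, 0.0, -1.0]]
ft_force: [-0.5, 0.2, -0.2]
gripper_width: 0.034
grasp_force: 0.0
shift [ -1.3  -0.5 134.8] turn [ 0.0001  0.0001 -0.0014]
```

```bash
python3 -m creep '[[-1,0,20,0,0,0,0.6],[0,0,20,0,0,0,0.6],[0,0,20,0,0,0,0.6],[0,0,20,0,0,0,0.6],[0,0,20,0,0,0,0.6],[0,0,20,0,0,0,0.6],[0,0,15,0,0,0,0.6],[0,0,10,0,0,0,0.6],[0,0,0,0,0,0,0.6],[0,0,0,0,0,0,1],[0,0,0,0,0,0,1],[0,0,0,0,0,0,1],[0,0,0,0,0,0,1],[0,0,0,0,0,0,1],[0,0,0,0,0,0,1],[0,0,0,0,0,0,1]]'
```

```text
clock: 25.03
tcp_pos: [0.4115, -0.1954, 0.0508]
tool_rot: [[-0.335, 0.942, 0.002], [0.942, 0.335, -0.001], [-0.002, 0.002, -1.0]]
ft_force: [1.3, 0.6, 7.7]
gripper_width: 0.0068
grasp_force: 60.4
```

```bash
python3 -m creep '[[0,0,-2,0,0,0,1],[0,0,-3,0,0,0,1],[0,-5,0,0,0,0,1],[0,-10,0,0,0,0,1],[0,0,0,0,0,0.06,1],[0,0,0,0,0,0.06,1],[0,0,0,0,0,0.06,1],[0,0,0,0,0,0.06,1],[0,0,0,0,0,0.057,1],[0,0,0,0,0,0,1],[0,0,0,0,0,0,1]]'
python3 -c "
from h import *
go(.4531,-.0469,.0505)"
```

```text
clock: 25.95
tcp_pos: [0.396, -0.2003, 0.0545]
tool_rot: [[-0.046, 0.999, -0.001], [0.999, 0.046, 0.0], [0.0, -0.001, -1.0]]
ft_force: [-0.1, 0.0, -4.0]
gripper_width: 0.0063
grasp_force: 59.0
shift [150.5  64.1   4. ] turn [-0.0005 -0.0002  0.0028]
```

```bash
python3 -m creep '[[10,0,0,0,0,0,1],[15,0,0,0,0,0,1],[15,0,0,0,0,0,1],[15,0,0,0,0,0,1],[15,0,0,0,0,0,1],[15,0,0,0,0,0,1],[15,0,0,0,0,0,1],[15,0,0,0,0,0,1],[15,0,0,0,0,0,1],[12,0,0,0,0,0,1],[8,0,0,0,0,0,1],[0,0,0,0,0,0,1],[0,0,0,0,0,0,1]]'|head -2
python3 - <<'E'
from h import *
go(.4531,-.0469,.0505)
for c in ["top","side"]:
    im=robot.get_image(c)
    for q in ["angle_toe","angle_offcut","caddy_front","caddy_heel","caddy_rim"]:
        print(c,q,[(round(d["conf"],2),np.round(d["location"],3).tolist()) for d in robot.pinpoint(q,c)[:4]])
save(im,"pre",(190,140,300,230),5)
E
```

```text
clock: 27.03
tcp_pos: [0.3899, -0.0501, 0.0547]
shift [ 0.3 63.3  4.2] turn [0.0001 0.0001 0.003 ]
top angle_toe [(0.8, [0.404, -0.333, 0.01]), (0.58, [0.446, -0.048, 0.006]), (0.29, [0.521, -0.141, 0.04])]
top angle_offcut [(0.9, [0.39, -0.689, -0.002]), (0.67, [0.417, -0.045, 0.004]), (0.57, [0.39, -0.357, -0.004])]
top caddy_front [(0.57, [0.489, -0.045, 0.058])]
top caddy_heel [(0.87, [0.59, -0.038, 0.002]), (0.2, [0.733, 0.264, -0.003])]
top caddy_rim [(0.81, [0.64, -0.038, 0.094])]
side angle_toe [(0.66, [0.444, -0.041, 0.01]), (0.66, [0.357, -0.702, 0.0]), (0.63, [0.405, -0.329, 0.009]), (0.42, [0.527, -0.33, -0.002])]
side angle_offcut [(0.74, [0.418, -0.049, 0.006]), (0.71, [0.392, -0.356, -0.003]), (0.66, [0.387, -0.691, 0.002])]
side caddy_front [(0.59, [0.484, -0.045, 0.056])]
side caddy_heel [(0.63, [0.591, -0.039, -0.002]), (0.35, [0.64, -0.032, 0.092])]
side caddy_rim [(0.74, [0.638, -0.033, 0.094]), (0.35, [0.486, -0.045, 0.058])]
```

View pics/pre.png

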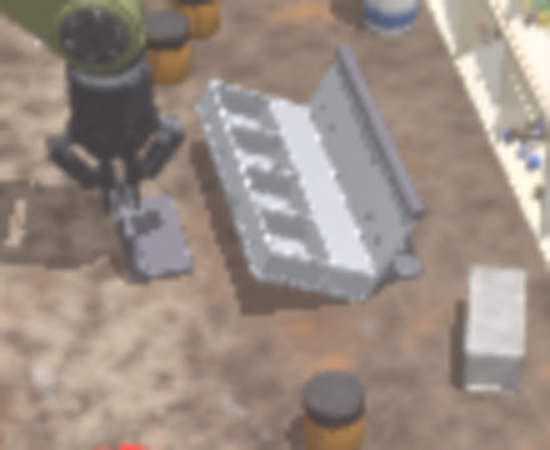

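The side crop shows the angle held level in the jaws (crop 155,235), square to the caddy front. Before sliding in, I'll check the clearance of the splayed finger knuckles against the raised front wall.

Run:
```python
from h import *
o=robot.get_obs(); t=np.array(o["tcp_pos"])
for c in ["side","top"]:
    im=robot.get_image(c); P,u,v=pts(im); r=P-t
    g=(abs(r[:,1])<.05)&(abs(r[:,0])<.08)&(r[:,2]>.012)
    for a in np.arange(-.08,.08,.01):
        s=g&(r[:,0]>=a)&(r[:,0]<a+.01)
        if s.sum()>3: print(c,"dx %.0f"%(a*1000),s.sum(),"zmin %.0f"%(1000*np.percentile(P[s,2],3)))
    s=(P[:,0]>.47)&(P[:,0]<.53)&(abs(P[:,1]+.045)<.13)&(P[:,2]>.03); 
    for a in np.arange(.47,.53,.01):
        k=s&(P[:,0]>=a)&(P[:,0]<a+.01); print(c,"caddy",a.round(2),k.sum(), np.percentile(P[k,2],97).round(3) if k.sum() else 0)
```

```text
side dx -80 110 zmin 310
side dx -70 109 zmin 144
side dx -60 119 zmin 136
side dx -50 118 zmin 122
side dx -40 116 zmin 105
side dx -30 84 zmin 99
side dx -20 101 zmin 76
side dx -10 103 zmin 70
side dx -0 101 zmin 74
side dx 10 91 zmin 89
side dx 20 90 zmin 101
side dx 30 63 zmin 107
side dx 40 28 zmin 121
side dx 50 13 zmin 129
side caddy 0.47 0 0
side caddy 0.48 33 0.074
side caddy 0.49 106 0.088
side caddy 0.5 71 0.09
side caddy 0.51 59 0.085
side caddy 0.52 63 0.076
side caddy 0.53 0 0
top dx -80 128 zmin 317
top dx -70 129 zmin 303
top dx -60 140 zmin 135
top dx -50 148 zmin 128
top dx -40 107 zmin 109
top dx -30 42 zmin 97
top dx -20 83 zmin 90
top dx -10 113 zmin 120
top dx -0 105 zmin 72
top dx 10 90 zmin 315
top dx 20 69 zmin 312
top dx 30 43 zmin 301
top dx 40 12 zmin 300
top caddy 0.47 0 0
top caddy 0.48 0 0
top caddy 0.49 121 0.08
top caddy 0.5 201 0.089
top caddy 0.51 39 0.086
top caddy 0.52 105 0.077
top caddy 0.53 0 0
```

```bash
python3 -m creep '[[0,8,0,0,0,0,1],[0,8,0,0,0,0,1],[0,8,0,0,0,0,1],[0,8,0,0,0,0,1],[0,8,0,0,0,0,1],[0,8,0,0,0,0,1],[0,8,0,0,0,0,1],[0,6,0,0,0,0,1],[0,0,2,0,0,0,1],[0,0,2,0,0,0,1],[0,0,1,0,0,0,1],[0,0,0,0,0,0,1],[0,0,0,0,0,0,1]]'
python3 - <<'E'
from h import *
go(.4531,-.0469,.0505)
for c in ["top","side"]:
    im=robot.get_image(c)
    for q in ["angle_toe","angle_offcut","caddy_front","caddy_heel","caddy_rim"]:
        print(c,q,[(round(d["conf"],2),np.round(d["location"],3).tolist()) for d in robot.pinpoint(q,c)[:4]])
save(im,"in",(190,140,300,230),5)
E
```

```text
clock: 28.82
tcp_pos: [0.4522, -0.0474, 0.0507]
tool_rot: [[-0.045, 0.999, 0.002], [0.999, 0.045, -0.0], [-0.0, 0.002, -1.0]]
ft_force: [-3.8, 2.7, 14.0]
gripper_width: 0.0067
grasp_force: 61.6
shift [0.5 0.9 0.2] turn [0.0016 0.0001 0.0013]
top angle_toe [(0.7, [0.404, -0.331, 0.008]), (0.68, [0.546, -0.04, 0.031]), (0.61, [0.363, -0.707, 0.002]), (0.51, [0.509, -0.045, 0.003])]
top angle_offcut [(0.81, [0.389, -0.36, -0.004]), (0.75, [0.389, -0.691, -0.002]), (0.7, [0.483, -0.045, -0.002])]
top caddy_front [(0.9, [0.49, -0.05, 0.053]), (0.65, [0.641, -0.038, 0.093])]
top caddy_heel [(0.63, [0.589, -0.037, 0.002]), (0.44, [0.491, -0.048, 0.055])]
top caddy_rim [(0.96, [0.64, -0.04, 0.094])]
side angle_toe [(0.92, [0.36, -0.703, 0.002]), (0.58, [0.51, -0.04, 0.006]), (0.57, [0.406, -0.326, 0.007]), (0.48, [0.52, -0.076, 0.043])]
side angle_offcut [(0.94, [0.386, -0.692, 0.002]), (0.71, [0.393, -0.36, -0.001]), (0.67, [0.479, -0.042, 0.004])]
side caddy_front [(0.86, [0.486, -0.05, 0.056])]
side caddy_heel [(0.82, [0.593, -0.041, 0.001])]
side caddy_rim [(0.68, [0.641, -0.037, 0.092]), (0.68, [0.488, -0.048, 0.058])]
```

View pics/in.png

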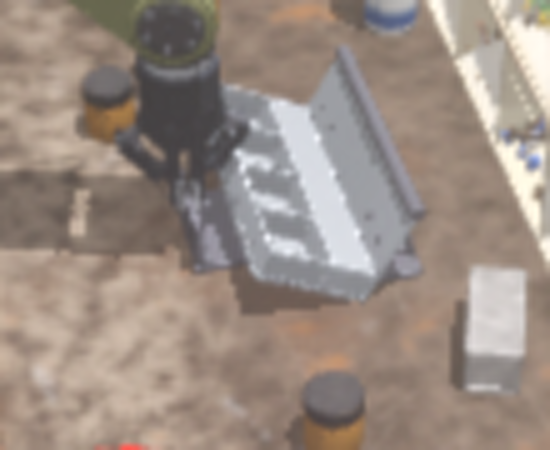

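The leg is in under the front. Now I'll release it gently and rise.

```bash
python3 -m creep '[[0,0,0,0,0,0,0.85],[0,0,0,0,0,0,0.75],[0,0,0,0,0,0,0.75],[0,0,0,0,0,0,0.75],[0,0,0,0,0,0,0.75],[0,0,-5,0,0,0,0.75],[0,0,-10,0,0,0,0.75],[0,0,-20,0,0,0,0.75],[0,0,-20,0,0,0,0.75],[0,0,-25,0,0,0,0.75],[0,0,-25,0,0,0,0.75],[0,0,-25,0,0,0,0.75],[0,0,0,0,0,0,0.75]]'|head -2
python3 -m creep '[[0,15,-15,0,0,0,0.6],[0,20,0,0,0,0,0.6],[0,20,0,0,0,0,0.6],[0,20,0,0,0,0,0.6],[0,20,0,0,0,0,0.6],[0,20,0,0,0,0,0.6],[0,20,0,0,0,0,0.6],[0,20,0,0,0,0,0.6],[0,20,0,0,0,0,0.6],[0,12,0,0,0,0,0.6],[0,0,0,0,0,0,0.6],[0,0,0,0,0,0,0.6]]'
python3 - <<'E'
from h import *
go(.639,-.039,.099)
for c in ["top","side"]:
    im=robot.get_image(c)
    for q in ["angle_toe","angle_offcut","caddy_heel","caddy_rim"]:
        print(c,q,[(round(d["conf"],2),np.round(d["location"],3).tolist()) for d in robot.pinpoint(q,c)[:4] if abs(d["location"][1]+.04)<.06])
E
```

```text
clock: 30.5
tcp_pos: [0.4535, -0.0478, 0.185]
clock: 31.5
tcp_pos: [0.6384, -0.039, 0.1944]
tool_rot: [[-0.045, 0.999, -0.001], [0.999, 0.045, 0.0], [0.0, -0.001, -1.0]]
ft_force: [-0.2, -0.0, -0.0]
gripper_width: 0.0344
grasp_force: 0.0
shift [ 0.   0.7 95.4] turn [-0.0008 -0.0001  0.0015]
top angle_toe [(0.88, [0.508, -0.048, 0.003])]
top angle_offcut [(0.74, [0.479, -0.041, 0.001])]
top caddy_heel [(0.79, [0.593, -0.038, 0.002])]
top caddy_rim [(0.81, [0.64, -0.04, 0.092])]
side angle_toe [(0.6, [0.506, -0.04, 0.007])]
side angle_offcut [(0.56, [0.481, -0.043, 0.003])]
side caddy_heel [(0.95, [0.593, -0.041, -0.002])]
side caddy_rim [(0.96, [0.64, -0.035, 0.091])]
```

```bash
python3 -m creep '[[0,0.5,20,0,0,0,0.6],[0,0,20,0,0,0,0.6],[0,0,20,0,0,0,0.6],[0,0,15,0,0,0,0.6],[0,0,10,0,0,0,0.6],[0,0,10,0,0,0,0.6],[0,0,0,0,0,0,0.6],[0,0,0,0,0,0,0.8],[0,0,0,0,0,0,1],[0,0,0,0,0,0,1],[0,0,0,0,0,0,1],[0,0,0,0,0,0,1],[0,0,0,0,0,0,1]]'
```

```text
clock: 33.08
tcp_pos: [0.6398, -0.0391, 0.1007]
tool_rot: [[-0.045, 0.999, 0.002], [0.999, 0.045, -0.0], [-0.0, 0.002, -1.0]]
ft_force: [3.0, -0.0, 6.0]
gripper_width: 0.0132
grasp_force: 59.7
```

```bash
python3 -m creep '[[0,-2.5,-1.2,0,0,0,1],[0,-2.5,-1.2,0,0,0,1],[0,-2.1,-0.9,0,0,0,1],[0,-2.2,-0.9,0,0,0,1],[0,-2.2,-0.9,0,0,0,1],[0,-2.2,-0.8,0,0,0,1],[0,-2.2,-0.7,0,0,0,1],[0,-2.3,-0.7,0,0,0,1],[0,-2.3,-0.6,0,0,0,1],[0,-2.3,-0.6,0,0,0,1],[0,-2.3,-0.5,0,0,0,1],[0,-2.3,-0.5,0,0,0,1],[0,-2.3,-0.5,0,0,0,1],[0,-2.3,-0.4,0,0,0,1],[0,-2.3,-0.3,0,0,0,1],[0,-2.4,-0.3,0,0,0,1],[0,0,0,0,0,0,1],[0,0,0,0,0,0,1]]'
```

```text
clock: 34.58
tcp_pos: [0.6026, -0.0407, 0.1108]
tool_rot: [[-0.045, 0.999, 0.0], [0.999, 0.045, -0.0], [-0.0, 0.0, -1.0]]
ft_force: [1.6, 0.4, -7.7]
gripper_width: 0.0137
grasp_force: 58.8
```

```bash
python3 -m creep '[[0,-1,0.3,0,0,0,1],[0,-1,0.3,0,0,0,1],[0,-1,0.3,0,0,0,1],[0,-0.5,0.2,0,0,0,1],[0,0,0,0,0,0,1]]'
python3 - <<'E'
from h import *
for c in ["top","side"]:
    im=robot.get_image(c)
    for q in ["angle_toe","angle_offcut","caddy_front","caddy_heel","caddy_rim"]:
        print(c,q,[(round(d["conf"],2),np.round(d["location"],3).tolist()) for d in robot.pinpoint(q,c)[:4] if abs(d["location"][1]+.04)<.06])
E
```

```text
clock: 35.0
tcp_pos: [0.5989, -0.0409, 0.1095]
tool_rot: [[-0.045, 0.999, -0.0], [0.999, 0.045, -0.0], [-0.0, -0.0, -1.0]]
ft_force: [2.3, -0.3, -8.0]
gripper_width: 0.0131
grasp_force: 58.8
top angle_toe [(0.41, [0.507, -0.048, 0.013])]
top angle_offcut [(0.59, [0.476, -0.042, 0.006]), (0.33, [0.486, -0.078, 0.048])]
top caddy_front [(0.65, [0.446, -0.052, 0.06])]
top caddy_heel [(0.59, [0.551, -0.039, 0.008])]
top caddy_rim [(0.97, [0.597, -0.04, 0.103])]
side angle_toe [(0.52, [0.508, -0.04, 0.014])]
side angle_offcut [(0.62, [0.479, -0.045, 0.007]), (0.36, [0.501, -0.045, 0.031])]
side caddy_front [(0.84, [0.447, -0.046, 0.061])]
side caddy_heel [(0.71, [0.554, -0.044, 0.007])]
side caddy_rim [(0.74, [0.599, -0.033, 0.099])]
```

The caddy did not turn in the pads. It slid forward still tipped, with its heel raised about 8 mm. I'll retrace the path to set it back on its feet.

```bash
python3 -m creep '[[0,1,-0.4,0,0,0,1],[0,1,-0.4,0,0,0,1],[0,1.5,-0.3,0,0,0,1],[0,2.4,0.3,0,0,0,1],[0,2.3,0.3,0,0,0,1],[0,2.3,0.4,0,0,0,1],[0,2.3,0.5,0,0,0,1],[0,2.3,0.5,0,0,0,1],[0,2.3,0.5,0,0,0,1],[0,2.3,0.6,0,0,0,1],[0,2.3,0.6,0,0,0,1],[0,2.3,0.7,0,0,0,1],[0,2.2,0.7,0,0,0,1],[0,2.2,0.8,0,0,0,1],[0,2.2,0.9,0,0,0,1],[0,2.2,0.9,0,0,0,1],[0,2.1,0.9,0,0,0,1],[0,2.2,0.9,0,0,0,1],[0,1.5,0.8,0,0,0,1],[0,0,0,0,0,0,1]]'
python3 - <<'E'
from h import *
for c in ["top","side"]:
    im=robot.get_image(c)
    for q in ["angle_toe","angle_offcut","caddy_front","caddy_heel","caddy_rim"]:
        print(c,q,[(round(d["conf"],2),np.round(d["location"],3).tolist()) for d in robot.pinpoint(q,c)[:4] if abs(d["location"][1]+.04)<.06])
save(im,"back",(190,140,300,230),5)
E
```

```text
clock: 37.27
tcp_pos: [0.638, -0.0391, 0.1004]
tool_rot: [[-0.045, 0.999, -0.0], [0.999, 0.045, -0.0], [-0.0, -0.0, -1.0]]
ft_force: [-1.6, -0.6, -3.6]
gripper_width: 0.0135
grasp_force: 59.2
top angle_toe [(0.59, [0.509, -0.048, 0.003])]
top angle_offcut [(0.79, [0.477, -0.044, 0.002])]
top caddy_front [(0.6, [0.488, -0.047, 0.058]), (0.3, [0.54, -0.04, 0.029])]
top caddy_heel [(0.62, [0.592, -0.037, 0.002])]
top caddy_rim [(0.77, [0.638, -0.039, 0.094])]
side angle_toe [(0.64, [0.508, -0.042, 0.006])]
side angle_offcut [(0.45, [0.478, -0.046, 0.003])]
side caddy_front [(0.64, [0.483, -0.045, 0.057]), (0.25, [0.45, -0.046, 0.062])]
side caddy_heel [(0.8, [0.591, -0.04, 0.0])]
side caddy_rim [(0.93, [0.637, -0.038, 0.095])]
```

View pics/back.png

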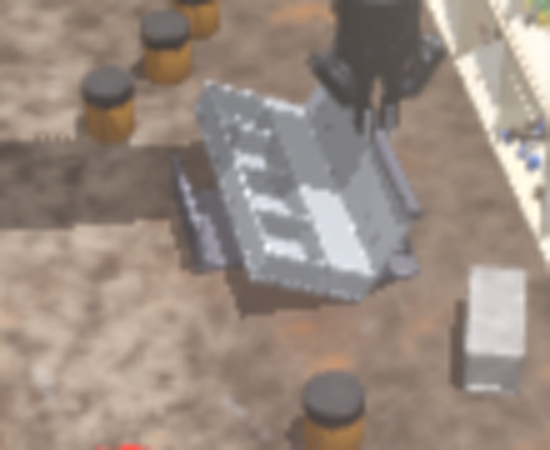

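Heel, toe and angle are back where they were, so nothing is lost. This time I'll turn the tool along with the caddy, rigidly about its heel.

```bash
python3 -m creep '[[0,0,0.4,0,0,0,1],[0,-2,-0.9,-0.02,0,0,1],[0,-2,-0.9,-0.02,0,0,1],[0,-2,-0.9,-0.02,0,0,1],[0,-2,-0.9,-0.02,0,0,1],[0,-2,-0.9,-0.02,0,0,1],[0,-2,-0.9,-0.02,0,0,1],[0,-2,-0.9,-0.02,0,0,1],[0,-2,-0.9,-0.02,0,0,1],[0,0,0,0,0,0,1],[0,0,0,0,0,0,1]]'
python3 - <<'E'
from h import *
for c in ["top","side"]:
    im=robot.get_image(c)
    for q in ["angle_toe","angle_offcut","caddy_front","caddy_heel","caddy_rim"]:
        print(c,q,[(round(d["conf"],2),np.round(d["location"],3).tolist()) for d in robot.pinpoint(q,c)[:4] if abs(d["location"][1]+.04)<.06])
E
```

```text
clock: 38.78
tcp_pos: [0.6217, -0.0399, 0.1067]
tool_rot: [[-0.045, 0.986, 0.16], [0.999, 0.044, 0.007], [-0.0, 0.16, -0.987]]
ft_force: [-2.5, 0.0, 1.4]
gripper_width: 0.0134
grasp_force: 59.8
top angle_toe [(0.61, [0.504, -0.046, 0.002])]
top angle_offcut [(0.6, [0.479, -0.047, -0.0])]
top caddy_front [(0.97, [0.478, -0.047, 0.04])]
top caddy_heel [(0.84, [0.586, -0.039, 0.003])]
top caddy_rim [(0.72, [0.622, -0.039, 0.102]), (0.59, [0.508, -0.014, 0.032])]
side angle_toe [(0.6, [0.508, -0.043, 0.004]), (0.46, [0.452, -0.049, 0.061])]
side angle_offcut [(0.67, [0.51, -0.012, 0.03]), (0.62, [0.482, -0.044, 0.004])]
side caddy_front [(0.6, [0.477, -0.044, 0.04])]
side caddy_heel [(0.91, [0.592, -0.037, -0.001])]
side caddy_rim [(0.83, [0.623, -0.036, 0.099])]
```

```bash
python3 -m creep '[[0,-2,-0.9,-0.02,0,0,1],[0,-2,-0.9,-0.02,0,0,1],[0,-2,-0.9,-0.02,0,0,1],[0,-2,-0.9,-0.02,0,0,1],[0,-2,-0.9,-0.02,0,0,1],[0,-2,-0.9,-0.02,0,0,1],[0,-2,-0.9,-0.02,0,0,1],[0,-2,-0.9,-0.02,0,0,1],[0,-2,-0.9,-0.02,0,0,1],[0,-2,-0.9,-0.02,0,0,1],[0,-2,-0.9,-0.02,0,0,1],[0,0,0,0,0,0,1],[0,0,0,0,0,0,1]]'
python3 - <<'E'
from h import *
for c in ["top","side"]:
    im=robot.get_image(c)
    for q in ["angle_toe","angle_offcut","caddy_front","caddy_heel","caddy_rim"]:
        print(c,q,[(round(d["conf"],2),np.round(d["location"],3).tolist()) for d in robot.pinpoint(q,c)[:4] if abs(d["location"][1]+.04)<.06])
E
```

```text
clock: 40.47
tcp_pos: [0.5982, -0.0409, 0.1109]
tool_rot: [[-0.045, 0.927, 0.373], [0.999, 0.042, 0.017], [-0.0, 0.373, -0.928]]
ft_force: [-2.2, 1.8, 8.4]
gripper_width: 0.0133
grasp_force: 60.6
top angle_toe [(0.69, [0.507, -0.05, 0.003])]
top angle_offcut [(0.49, [0.479, -0.044, 0.003])]
top caddy_front [(0.69, [0.472, -0.049, 0.014])]
top caddy_heel []
top caddy_rim [(0.55, [0.6, -0.041, 0.107]), (0.18, [0.588, -0.037, 0.0])]
side angle_toe [(0.62, [0.508, -0.041, 0.006]), (0.37, [0.533, -0.043, 0.002])]
side angle_offcut [(0.59, [0.482, -0.044, 0.001])]
side caddy_front [(0.98, [0.469, -0.045, 0.017])]
side caddy_heel [(0.59, [0.59, -0.042, 0.002])]
side caddy_rim [(0.69, [0.599, -0.038, 0.104])]
```

```bash
python3 -m creep '[[0,-2,-1.2,-0.02,0,0,1],[0,-1,-0.7,-0.01,0,0,1],[0,0,0,0,0,0,1],[0,0,0,0,0,0,0.8],[0,0,0,0,0,0,0.7],[0,0,0,0,0,0,0.6],[0,0,0,0,0,0,0.6],[0,0,0,0,0,0,0.6],[0,0,-8,0,0,0,0.6],[0,0,-15,0,0,0,0.6],[0,0,-20,0,0,0,0.6],[0,0,-20,0,0,0,0.6],[0,0,-20,0,0,0,0.6],[0,0,0,0.1,0,0,0.6],[0,0,0,0.1,0,0,0.6],[0,0,0,0.1,0,0,0.6],[0,0,0,0.1,0,0,0.6],[0,0,0,0,0,0,0.6],[0,0,0,0,0,0,0.6]]'
python3 - <<'E'
from h import *
measure()
im=robot.get_image("side"); save(im,"down",(190,110,300,230),5)
E
```

```text
clock: 42.65
tcp_pos: [0.5614, -0.0425, 0.1865]
tool_rot: [[-0.045, 0.999, 0.011], [0.999, 0.045, 0.001], [0.0, 0.011, -1.0]]
ft_force: [-0.1, 0.4, 0.1]
gripper_width: 0.0348
grasp_force: 0.0
top jar 0.68 [ 0.528 -0.332  0.001] lid 0.532 -0.335 r 0.026 z 0.065
top jar 0.6 [0.517 0.296 0.003] lid 0.519 0.294 r 0.026 z 0.064
top caddy [(0.66, [0.535, -0.041, 0.01])]
top caddy_rim [(0.66, [0.599, -0.04, 0.104])]
top caddy_heel [(0.73, [0.588, -0.038, -0.002])]
top caddy_front [(0.94, [0.47, -0.048, 0.01]), (0.24, [0.518, 0.296, 0.003])]
top angle_offcut [(0.87, [0.388, -0.689, -0.002]), (0.8, [0.479, -0.043, 0.0])]
top angle_toe [(0.84, [0.365, -0.71, 0.002]), (0.68, [0.405, -0.331, 0.01])]
top angle_grip [(0.86, [0.378, -0.377, 0.063]), (0.81, [0.41, -0.675, 0.062])]
side jar 0.73 [ 0.527 -0.329  0.   ] lid 0.531 -0.331 r 0.029 z 0.065
side jar 0.61 [ 0.401  0.137 -0.001] lid 0.399 0.134 r 0.029 z 0.066
side jar 0.54 [ 0.472  0.219 -0.002] lid 0.472 0.221 r 0.028 z 0.067
side jar 0.49 [0.515 0.295 0.001] lid 0.515 0.296 r 0.03 z 0.066
side caddy [(0.66, [0.531, -0.044, 0.0])]
side caddy_rim [(0.86, [0.597, -0.036, 0.105]), (0.16, [0.528, -0.328, -0.001])]
side caddy_heel [(0.68, [0.59, -0.042, -0.0])]
side caddy_front [(0.87, [0.473, -0.045, 0.01])]
side angle_offcut [(0.81, [0.388, -0.692, 0.002]), (0.63, [0.392, -0.361, -0.002])]
side angle_toe [(0.89, [0.36, -0.702, 0.003]), (0.74, [0.405, -0.33, 0.005])]
side angle_grip [(0.81, [0.411, -0.677, 0.063]), (0.69, [0.373, -0.375, 0.062])]
```

View pics/down.png

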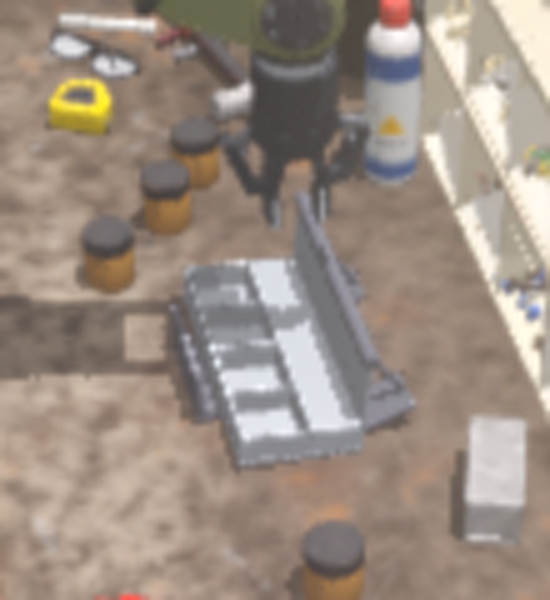

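The caddy rests on the leg: side crop front at (215,400), angle upright at (190,365). Lean is about 5.3°. Now the jars, starting with the one at (0.400, 0.135).

```bash
cat >> h.py <<'E'
H=np.array([.590,-.041]); 
def cell(i,h=48,up=0,lean=5.4,yaw=2.5):
    t,a=np.radians(lean),np.radians(yaw); yc=[-96,-32,32,96][i]/1000
    zc=(4+h+up)/1000; f=-.083*np.cos(t)+zc*np.sin(t); w=.083*np.sin(t)+zc*np.cos(t)
    p=[H[0]+f*np.cos(a)-yc*np.sin(a),H[1]+f*np.sin(a)+yc*np.cos(a),w]; print("cell",i,np.round(p,4)); go(*p,yaw,lean)
E
python3 -c "
from h import *
go(.4,.1355,.18)"
```

```text
shift [ 185.1 -153.1    5.1] turn [ 0.01   -0.      0.0014]
```

```bash
python3 -m creep '[[18,-15,0,0.01,0,0,0],[18,-15,0,0,0,0,0],[18,-15,0,0,0,0,0],[18,-15,0,0,0,0,0],[18,-15,0,0,0,0,0],[19,-15,0,0,0,0,0],[19,-16,0,0,0,0,0],[19,-16,0,0,0,0,0],[19,-16,0,0,0,0,0],[19,-15,0,0,0,0,0],[0,0,0,0,0,0,0],[0,0,0,0,0,0,0]]'|head -2
python3 -c "
from h import *
go(.4,.1355,.048)"
```

```text
clock: 44.6
tcp_pos: [0.3997, 0.1359, 0.1868]
shift [-5.000e-01  1.000e-01  1.388e+02] turn [ 0.0007 -0.0001  0.0032]
```

```bash
python3 -m creep '[[0,0,25,0,0,0,0],[0,0,25,0,0,0,0],[0,0,25,0,0,0,0],[0,0,25,0,0,0,0],[0,0,20,0,0,0,0],[0,0,14,0,0,0,0],[0,0,5,0,0,0,0],[0,0,0,0,0,0,1],[0,0,0,0,0,0,1],[0,0,0,0,0,0,1],[0,0,0,0,0,0,1],[0,0,0,0,0,0,1],[0,0,0,0,0,0,1],[0,0,0,0,0,0,1]]'
python3 -m creep '[[0,0,-15,0,0,0,1],[0,0,-25,0,0,0,1],[0,0,-25,0,0,0,1],[0,0,-25,0,0,0,1],[0,0,0,0,0,0,1]]'
python3 -c "
from h import *
cell(2,up=1);cell(2,up=50)"
```

```text
clock: 45.77
tcp_pos: [0.4008, 0.1354, 0.0489]
tool_rot: [[-0.045, 0.999, 0.002], [0.999, 0.045, 0.0], [0.0, 0.002, -1.0]]
ft_force: [-1.8, -1.8, 6.3]
gripper_width: 0.051
grasp_force: 61.6
clock: 46.18
tcp_pos: [0.4021, 0.1358, 0.1426]
tool_rot: [[-0.045, 0.999, 0.008], [0.999, 0.045, 0.002], [0.002, 0.008, -1.0]]
ft_force: [0.4, 0.7, -0.1]
gripper_width: 0.0514
grasp_force: 63.0
cell 2 [ 0.511  -0.0124  0.0606]
shift [-153.2  101.5   82.6] turn [ 0.1024 -0.0015  0.0015]
cell 2 [ 0.5156 -0.0122  0.1094]
shift [-153.1  106.5   33.9] turn [ 0.1024 -0.0015  0.0015]
```

```bash
python3 -m creep '[[-15,10,0,0,0,0,1],[-18,12,0,0,0,0,1],[-20,14,0,0,0,0,1],[-20,14,0,0,0,0,1],[-20,14,0,0,0,0,1],[-20,14,0,0,0,0,1],[-20,14,0,0,0,0,1],[-15,10,0,0,0,0,1],[-5,4,0,0,0,0,1],[0,0,0,0.05,0,0,1],[0,0,0,0.045,0,0,1],[0,0,0,0,0,0,1],[0,0,0,0,0,0,1]]'|head -2
python3 -c "
from h import *
cell(2,up=30)
for c in ['side','top']:
    im=robot.get_image(c)
    for q in ['caddy_heel','caddy_rim','caddy_front','cell_2']: print(c,q,[(round(d['conf'],2),np.round(d['location'],3).tolist()) for d in robot.pinpoint(q,c)[:4]])
"
```

```text
clock: 47.27
tcp_pos: [0.5128, -0.0123, 0.1374]
cell 2 [ 0.5138 -0.0123  0.0894]
shift [-0.   5.5 47.7] turn [0.0004 0.0001 0.0018]
side caddy_heel [(0.83, [0.591, -0.041, -0.001])]
side caddy_rim [(0.67, [0.597, -0.039, 0.104]), (0.15, [0.7, -0.261, 0.002])]
side caddy_front [(0.69, [0.475, -0.047, 0.012])]
side cell_2 [(0.89, [0.503, -0.01, 0.011]), (0.85, [0.513, -0.14, 0.01]), (0.84, [0.507, -0.074, 0.01]), (0.83, [0.505, 0.053, 0.013])]
top caddy_heel [(0.69, [0.588, -0.036, 0.001])]
top caddy_rim [(0.62, [0.597, -0.04, 0.104])]
top caddy_front [(0.71, [0.599, -0.041, 0.108]), (0.63, [0.472, -0.048, 0.011])]
top cell_2 [(0.8, [0.509, -0.075, 0.015]), (0.65, [0.505, -0.013, 0.012]), (0.64, [0.51, -0.143, 0.014]), (0.64, [0.502, 0.05, 0.009])]
```

```bash
sed -i 's/H=np.array(\[.590/H=np.array([.589/' h.py; python3 -m creep '[[0,4.5,10,0,0,0,1],[0,0,20,0,0,0,1],[0,0,18,0,0,0,1],[0,0,10,0,0,0,1],[0,0,10,0,0,0,1],[0,0,5,0,0,0,1],[0,0,2.5,0,0,0,1],[0,0,0,0,0,0,1],[0,0,0,0,0,0,1]]'
python3 -c "
from h import *
cell(2,up=1)"
```

```text
clock: 48.52
tcp_pos: [0.5105, -0.0129, 0.0625]
tool_rot: [[-0.045, 0.995, -0.094], [0.999, 0.045, -0.004], [-0.0, -0.094, -0.996]]
ft_force: [-0.4, -0.3, -1.0]
gripper_width: 0.0509
grasp_force: 63.0
cell 2 [ 0.51   -0.0124  0.0606]
shift [ 0.5 -0.3  1.9] turn [0.0001 0.0003 0.0013]
```

```bash
python3 -m creep '[[0,0,1,0,0,0,1],[0,0,1,0,0,0,1],[0,0,0,0,0,0,1]]' | grep -E "force|pos"
python3 -m creep '[[0,0,0,0,0,0,0.35],[0,0,0,0,0,0,0.3],[0,0,0,0,0,0,0.27],[0,0,0,0,0,0,0.27],[0,0,0,0,0,0,0.27],[0,0,-10,0,0,0,0.27],[0,0,-20,0,0,0,0.27],[0,0,-20,0,0,0,0.27],[0,0,-25,0,0,0,0.2],[0,0,-25,0,0,0,0],[0,0,-20,-0.05,0,0,0],[0,0,0,-0.044,0,0,0],[0,0,0,0,0,0,0]]'
python3 -c "
from h import *
measure(); go(.47,.221,.17)"
```

```text
tcp_pos: [0.5104, -0.0129, 0.0608]
ft_force: [-1.5, 0.3, 5.0]
grasp_force: 63.5
clock: 49.85
tcp_pos: [0.5214, -0.0123, 0.1814]
tool_rot: [[-0.045, 0.999, 0.004], [0.999, 0.045, -0.0], [-0.0, 0.004, -1.0]]
ft_force: [-0.7, -0.0, 0.1]
gripper_width: 0.0852
grasp_force: 0.0
top jar 0.72 [ 0.506 -0.012  0.014] lid 0.512 -0.015 r 0.027 z 0.075
top jar 0.52 [ 0.525 -0.334  0.001] lid 0.534 -0.335 r 0.026 z 0.064
top jar 0.4 [0.517 0.295 0.001] lid 0.52 0.296 r 0.026 z 0.064
top jar 0.26 [ 0.514 -0.077  0.016] lid 0.511 -0.039 r 0.01 z 0.073
top caddy [(0.63, [0.535, -0.042, 0.009])]
top caddy_rim [(0.65, [0.597, -0.04, 0.106])]
top caddy_heel [(0.91, [0.589, -0.039, 0.002])]
top caddy_front [(0.93, [0.47, -0.048, 0.008])]
top angle_offcut [(0.98, [0.391, -0.36, -0.005]), (0.79, [0.388, -0.692, -0.002])]
top angle_toe [(0.89, [0.404, -0.333, 0.01]), (0.73, [0.365, -0.71, 0.003])]
top angle_grip [(0.89, [0.412, -0.676, 0.06]), (0.76, [0.377, -0.379, 0.062])]
side jar 0.77 [ 0.53  -0.333  0.002] lid 0.53 -0.332 r 0.028 z 0.065
side jar 0.44 [ 0.505 -0.013  0.015] lid 0.508 -0.014 r 0.028 z 0.077
side caddy [(0.79, [0.531, -0.042, 0.0]), (0.43, [0.73, 0.263, 0.001])]
side caddy_rim [(0.71, [0.596, -0.036, 0.106])]
side caddy_heel [(0.68, [0.591, -0.043, 0.0])]
side caddy_front [(0.94, [0.471, -0.046, 0.012])]
side angle_offcut [(0.74, [0.385, -0.689, -0.0]), (0.61, [0.479, -0.044, 0.005])]
side angle_toe [(0.78, [0.358, -0.702, 0.003]), (0.59, [0.405, -0.327, 0.005])]
side angle_grip [(0.96, [0.412, -0.68, 0.063]), (0.65, [0.505, 0.053, 0.012])]
shift [235.4 -40.7   9.5] turn [-0.001   0.      0.0014]
```

```bash
python3 -m creep '[[18,-3,0,0,0,0,0],[22,-4,0,0,0,0,0],[22,-4,0,0,0,0,0],[22,-4,0,0,0,0,0],[22,-4,0,0,0,0,0],[22,-4,0,0,0,0,0],[22,-4,0,0,0,0,0],[22,-4,0,0,0,0,0],[22,-4,0,0,0,0,0],[22,-3,0,0,0,0,0],[19,-3,0,0,0,0,0],[0,0,0,0,0,0,0],[0,0,0,0,0,0,0]]'|head -2
python3 -c "
from h import *
for c in ['side','top']:
    im=robot.get_image(c); print(c,[(round(d['conf'],2),np.round(d['location'],3).tolist()) for d in robot.pinpoint('jar_0',c)[:6]])
go(.47,.221,.048)
"
```

```text
clock: 51.83
tcp_pos: [0.4696, 0.221, 0.1794]
side [(0.72, [0.528, -0.33, 0.002]), (0.56, [0.515, 0.295, 0.0]), (0.46, [0.471, 0.218, -0.001])]
top [(0.66, [0.507, -0.014, 0.01]), (0.66, [0.469, 0.223, 0.003]), (0.48, [0.516, 0.294, 0.002]), (0.47, [0.53, -0.336, 0.0])]
shift [  1.2   0.2 131.5] turn [-0.0009  0.0001  0.0004]
```

```bash
python3 -m creep '[[0,0,25,0,0,0,0],[0,0,25,0,0,0,0],[0,0,25,0,0,0,0],[0,0,25,0,0,0,0],[0,0,20,0,0,0,0],[0,0,11,0,0,0,0],[0,0,0,0,0,0,0],[0,0,0,0,0,0,1],[0,0,0,0,0,0,1],[0,0,0,0,0,0,1],[0,0,0,0,0,0,1],[0,0,0,0,0,0,1],[0,0,0,0,0,0,1],[0,0,0,0,0,0,1]]'
python3 -m creep '[[0,0,-15,0,0,0,1],[0,0,-25,0,0,0,1],[0,0,-25,0,0,0,1],[0,0,-25,0,0,0,1],[0,0,0,0,0,0,1]]' | tail -2
python3 -c "
from h import *
cell(3,up=30)"
```

```text
clock: 53.2
tcp_pos: [0.4704, 0.2208, 0.0503]
tool_rot: [[-0.045, 0.999, 0.001], [0.999, 0.045, 0.001], [0.001, 0.002, -1.0]]
ft_force: [-1.3, -1.9, 8.3]
gripper_width: 0.0508
grasp_force: 61.1
gripper_width: 0.0508
grasp_force: 63.2
cell 3 [0.51   0.0516 0.0894]
shift [-171.4   30.3   54.3] turn [ 0.1011 -0.0026  0.0016]
```

```bash
python3 -m creep '[[-16,3,0,0,0,0,1],[-20,4,0,0,0,0,1],[-20,4,0,0,0,0,1],[-20,4,0,0,0,0,1],[-20,4,0,0,0,0,1],[-20,4,0,0,0,0,1],[-20,4,0,0,0,0,1],[-20,4,0,0,0,0,1],[-15,4,0,0,0,0,1],[0,0,0,0.05,0,0,1],[0,0,0,0.045,0,0,1],[0,0,0,0,0,0,1],[0,0,0,0,0,0,1]]'|head -2
python3 -c "
from h import *
cell(3,up=2)"
```

```text
clock: 54.7
tcp_pos: [0.5125, 0.0514, 0.1383]
cell 3 [0.5073 0.0515 0.0616]
shift [ 0.4  2.1 76.9] turn [-0.0004  0.0001  0.0015]
```

```bash
python3 -m creep '[[0,2,10,0,0,0,1],[0,0,20,0,0,0,1],[0,0,18,0,0,0,1],[0,0,10,0,0,0,1],[0,0,10,0,0,0,1],[0,0,6,0,0,0,1],[0,0,3,0,0,0,1],[0,0,0,0,0,0,1],[0,0,0,0,0,0,1]]' | grep -E "force|pos"
```

```text
tcp_pos: [0.5074, 0.0512, 0.0623]
ft_force: [-1.1, 0.3, 1.3]
grasp_force: 63.3
```

```bash
python3 -m creep '[[0,0,1,0,0,0,1],[0,0,0,0,0,0,1],[0,0,0,0,0,0,0.35],[0,0,0,0,0,0,0.3],[0,0,0,0,0,0,0.27],[0,0,0,0,0,0,0.27],[0,0,0,0,0,0,0.27],[0,0,-10,0,0,0,0.27],[0,0,-20,0,0,0,0.27],[0,0,-20,0,0,0,0.27],[0,0,-25,0,0,0,0.2],[0,0,-25,0,0,0,0],[0,0,-20,-0.05,0,0,0],[0,0,0,-0.044,0,0,0],[0,0,0,0,0,0,0]]' | grep -E "force|pos"
python3 -c "
from h import *
for c in ['side','top']:
    im=robot.get_image(c); print(c,[(round(d['conf'],2),np.round(d['location'],3).tolist()) for d in robot.pinpoint('jar_0',c)[:6]])
go(.517,.295,.18)
"
```

```text
tcp_pos: [0.5185, 0.0516, 0.182]
ft_force: [-0.3, -0.0, 0.6]
grasp_force: 0.0
side [(0.76, [0.527, -0.333, 0.0]), (0.56, [0.502, 0.049, 0.015]), (0.47, [0.513, 0.297, -0.0]), (0.45, [0.504, -0.014, 0.016])]
top [(0.81, [0.528, -0.332, -0.002]), (0.64, [0.507, -0.014, 0.011]), (0.5, [0.501, 0.053, 0.014])]
shift [243.2   9.7  -0.4] turn [-0.0042 -0.      0.0013]
```

Two are in. Next, the jar at (0.517, 0.295).

```bash
python3 -m creep '[[20,0,0,0,0,0,0],[22,1,0,0,0,0,0],[23,1,0,0,0,0,0],[23,1,0,0,0,0,0],[23,1,0,0,0,0,0],[23,1,0,0,0,0,0],[23,1,0,0,0,0,0],[23,1,0,0,0,0,0],[23,1,0,0,0,0,0],[22,1,0,0,0,0,0],[18,1,0,0,0,0,0],[0,0,0,0,0,0,0],[0,0,0,0,0,0,0]]'|head -2
python3 -c "
from h import *
for c in ['side','top']:
    im=robot.get_image(c); print(c,[(round(d['conf'],2),np.round(d['location'],3).tolist()) for d in robot.pinpoint('jar_0',c)[:6]])
go(.517,.295,.048)
"
```

```text
clock: 57.98
tcp_pos: [0.5172, 0.2952, 0.179]
side [(0.7, [0.516, 0.295, -0.001]), (0.69, [0.504, -0.014, 0.011]), (0.63, [0.529, -0.328, -0.003]), (0.38, [0.503, 0.05, 0.012])]
top [(0.77, [0.501, 0.056, 0.016]), (0.56, [0.53, -0.332, -0.0]), (0.53, [0.518, 0.296, 0.002]), (0.52, [0.504, -0.016, 0.01])]
shift [  1.1  -0.2 131.8] turn [-0.0027  0.0004  0.0005]
```

```bash
python3 -m creep '[[0,0,25,0,0,0,0],[0,0,25,0,0,0,0],[0,0,25,0,0,0,0],[0,0,25,0,0,0,0],[0,0,20,0,0,0,0],[0,0,11,0,0,0,0],[0,0,0,0,0,0,0],[0,0,0,0,0,0,1],[0,0,0,0,0,0,1],[0,0,0,0,0,0,1],[0,0,0,0,0,0,1],[0,0,0,0,0,0,1],[0,0,0,0,0,0,1],[0,0,0,0,0,0,1]]'
python3 -m creep '[[0,0,-15,0,0,0,1],[0,0,-25,0,0,0,1],[0,0,-25,0,0,0,1],[0,0,-25,0,0,0,1],[0,0,-20,0,0,0,1],[0,0,0,0,0,0,1]]' | tail -2
python3 -c "
from h import *
cell(1,up=50)"
```

```text
clock: 59.35
tcp_pos: [0.5178, 0.2952, 0.051]
tool_rot: [[-0.045, 0.999, 0.0], [0.999, 0.045, 0.001], [0.001, 0.0, -1.0]]
ft_force: [-2.7, -1.1, 7.5]
gripper_width: 0.0509
grasp_force: 61.8
gripper_width: 0.0511
grasp_force: 63.1
cell 1 [ 0.5174 -0.0762  0.1094]
shift [-371.4  -18.5   53.9] turn [ 0.0996 -0.0031  0.0016]
```

```bash
python3 -m creep '[[-16,0,0,0,0,0,1],[-22,-1,0,0,0,0,1],[-22,-1,0,0,0,0,1],[-22,-1,0,0,0,0,1],[-22,-1,0,0,0,0,1],[-22,-1,0,0,0,0,1],[-22,-1,0,0,0,0,1],[-22,-1,0,0,0,0,1],[-22,-1,0,0,0,0,1],[-22,-1,0,0,0,0,1],[-22,-1,0,0,0,0,1],[-22,-1,0,0,0,0,1],[-22,-1,0,0,0,0,1],[-22,-1,0,0,0,0,1],[-22,-1,0,0,0,0,1],[-22,-1,0,0,0,0,1],[-22,0,0,0,0,0,1],[0,0,0,0.05,0,0,1],[0,0,0,0.045,0,0,1],[0,0,0,0,0,0,1]]'|tail -2
python3 -m creep '[[0,0,0,0,0,0,1]]' | tail -2
python3 -c "
from h import *
cell(1,up=30); cell(1,up=2)"
```

```text
gripper_width: 0.0507
grasp_force: 63.0
gripper_width: 0.051
grasp_force: 63.0
cell 1 [ 0.5156 -0.0762  0.0894]
shift [-2.4  3.5 68.8] turn [-0.0027 -0.0002  0.0013]
cell 1 [ 0.5129 -0.0764  0.0616]
shift [-2.4  3.6 96.8] turn [-0.0027 -0.0002  0.0013]
```

```bash
python3 -m creep '[[-2.4,3.5,10,0,0,0,1],[0,0,20,0,0,0,1],[0,0,20,0,0,0,1],[0,0,19,0,0,0,1],[0,0,10,0,0,0,1],[0,0,8,0,0,0,1],[0,0,5,0,0,0,1],[0,0,3,0,0,0,1],[0,0,0,0,0,0,1],[0,0,0,0,0,0,1]]' | grep -E "force|pos"
python3 -c "
from h import *
cell(1,up=2)"
```

```text
tcp_pos: [0.5138, -0.0762, 0.0647]
ft_force: [-0.1, -0.2, -0.6]
grasp_force: 63.0
cell 1 [ 0.5129 -0.0764  0.0616]
shift [-0.1 -0.5  3.2] turn [-0.0017  0.0004  0.0014]
```

```bash
python3 -m creep '[[0,0,1,0,0,0,1],[0,0,1,0,0,0,1],[0,0,1,0,0,0,1],[0,0,0,0,0,0,1]]' | grep -E "force|pos"
python3 -m creep '[[0,0,0,0,0,0,0.35],[0,0,0,0,0,0,0.3],[0,0,0,0,0,0,0.27],[0,0,0,0,0,0,0.27],[0,0,0,0,0,0,0.27],[0,0,-10,0,0,0,0.27],[0,0,-20,0,0,0,0.27],[0,0,-20,0,0,0,0.27],[0,0,-25,0,0,0,0.2],[0,0,-25,0,0,0,0],[0,0,-20,-0.05,0,0,0],[0,0,0,-0.044,0,0,0],[0,0,0,0,0,0,0]]' | grep -E "force|pos"
python3 -c "
from h import *
for c in ['side','top']:
    im=robot.get_image(c); print(c,[(round(d['conf'],2),np.round(d['location'],3).tolist()) for d in robot.pinpoint('jar_0',c)[:6]])
go(.53,-.332,.18)
"
```

```text
tcp_pos: [0.5136, -0.0763, 0.0627]
ft_force: [-3.5, 0.8, 14.7]
grasp_force: 64.6
tcp_pos: [0.5248, -0.0757, 0.1825]
ft_force: [0.1, 0.7, -0.6]
grasp_force: 0.0
side [(0.56, [0.504, -0.076, 0.01]), (0.51, [0.527, -0.33, -0.004]), (0.43, [0.505, -0.014, 0.013]), (0.43, [0.501, 0.05, 0.01])]
top [(0.68, [0.509, -0.074, 0.014]), (0.65, [0.504, -0.015, 0.012]), (0.6, [0.498, 0.055, 0.018]), (0.49, [0.529, -0.331, -0.002])]
shift [-2.564e+02 -6.000e+00  1.000e-01] turn [-0.0053 -0.0003  0.0014]
```

```bash
python3 -m creep '[[-16,0,0,0,0,0,0],[-22,0,0,0,0,0,0],[-22,0,0,0,0,0,0],[-22,0,0,0,0,0,0],[-22,0,0,0,0,0,0],[-22,-1,0,0,0,0,0],[-22,-1,0,0,0,0,0],[-22,-1,0,0,0,0,0],[-22,-1,0,0,0,0,0],[-22,-1,0,0,0,0,0],[-22,-1,0,0,0,0,0],[-20,0,0,0,0,0,0],[0,0,0,0,0,0,0],[0,0,0,0,0,0,0]]'|head -2
python3 -c "
from h import *
for c in ['side','top']:
    im=robot.get_image(c); print(c,[(round(d['conf'],2),np.round(d['location'],3).tolist()) for d in robot.pinpoint('jar_0',c)[:6]])
go(.53,-.332,.048)
"
```

```text
clock: 65.22
tcp_pos: [0.5299, -0.3321, 0.1795]
side [(0.47, [0.5, 0.048, 0.012]), (0.43, [0.502, -0.011, 0.015]), (0.37, [0.504, -0.075, 0.014])]
top [(0.7, [0.529, -0.332, 0.002]), (0.41, [0.499, 0.054, 0.014])]
shift [ -1.2   0.  132.5] turn [-0.0035 -0.0004  0.0022]
```

```bash
python3 -m creep '[[-1,0,25,0,0,0,0],[0,0,25,0,0,0,0],[0,0,25,0,0,0,0],[0,0,25,0,0,0,0],[0,0,20,0,0,0,0],[0,0,12,0,0,0,0],[0,0,0,0,0,0,0],[0,0,0,0,0,0,1],[0,0,0,0,0,0,1],[0,0,0,0,0,0,1],[0,0,0,0,0,0,1],[0,0,0,0,0,0,1],[0,0,0,0,0,0,1],[0,0,0,0,0,0,1]]'
python3 -m creep '[[0,0,-15,0,0,0,1],[0,0,-25,0,0,0,1],[0,0,-25,0,0,0,1],[0,0,-25,0,0,0,1],[0,0,0,0,0,0,1]]' | tail -2
python3 -c "
from h import *
cell(0,up=50)"
```

```text
clock: 66.58
tcp_pos: [0.5307, -0.3332, 0.0508]
tool_rot: [[-0.045, 0.999, -0.0], [0.999, 0.045, -0.002], [-0.002, -0.0, -1.0]]
ft_force: [-0.7, 0.1, 7.3]
gripper_width: 0.0511
grasp_force: 62.0
gripper_width: 0.0506
grasp_force: 63.1
cell 0 [ 0.5202 -0.1401  0.1094]
shift [194.3  -3.1  34.7] turn [0.0984 0.0057 0.0012]
```

```bash
python3 -m creep '[[15,0,0,0,0,0,1],[20,0,0,0,0,0,1],[20,0,0,0,0,0,1],[20,0,0,0,0,0,1],[20,0,0,0,0,0,1],[20,0,0,0,0,0,1],[20,0,0,0,0,0,1],[20,0,0,0,0,0,1],[20,0,0,0,0,0,1],[19,0,0,0,0,0,1],[0,0,0,0.05,0,0,1],[0,0,0,0.045,0,0,1],[0,0,0,0,0,0,1],[0,0,0,0,0,0,1]]'|tail -2
python3 -c "
from h import *
cell(0,up=2)"
```

```text
gripper_width: 0.0511
grasp_force: 63.1
cell 0 [ 0.5157 -0.1403  0.0616]
shift [-1.2  1.4 77.3] turn [-0.0022  0.0003  0.0016]
```

```bash
python3 -m creep '[[-1,1,10,0,0,0,1],[0,0,20,0,0,0,1],[0,0,18,0,0,0,1],[0,0,12,0,0,0,1],[0,0,10,0,0,0,1],[0,0,5,0,0,0,1],[0,0,2,0,0,0,1],[0,0,0,0,0,0,1],[0,0,0,0,0,0,1]]' | grep -E "force|pos"
```

```text
tcp_pos: [0.5152, -0.1403, 0.0627]
ft_force: [-2.6, 0.8, 3.0]
grasp_force: 63.5
```

```bash
python3 -m creep '[[0,0,0.5,0,0,0,1],[0,0,0,0,0,0,1],[0,0,0,0,0,0,0.35],[0,0,0,0,0,0,0.3],[0,0,0,0,0,0,0.27],[0,0,0,0,0,0,0.27],[0,0,0,0,0,0,0.27],[0,0,-10,0,0,0,0.27],[0,0,-20,0,0,0,0.27],[0,0,-20,0,0,0,0.27],[0,0,-25,0,0,0,0.2],[0,0,-25,0,0,0,0],[0,0,-25,0,0,0,0],[0,0,-25,0,0,0,0],[-20,0,-20,0,0,0,0],[-20,0,0,0,0,0,0],[-20,0,0,0,0,0,0],[-20,0,0,0,0,0,0],[0,0,0,0,0,0,0]]' | grep -E "force|pos|clock"
python3 - <<'E'
from h import *
measure()
for c in ["top","side"]: 
    im=robot.get_image(c); save(im,"end_"+c,(180,140,290,240) if c=="side" else (180,150,280,250),5)
a,b=[cv2.imread(f"pics/end_{c}.png") for c in("top","side")]
cv2.imwrite("pics/end.png",cv2.resize(np.hstack([a,b]),(790,376)))
E
```

```text
clock: 70.5
tcp_pos: [0.5348, -0.222, 0.2312]
ft_force: [-0.2, -0.4, -0.4]
grasp_force: 0.0
top jar 0.71 [ 0.508 -0.14   0.012] lid 0.519 -0.135 r 0.034 z 0.075
top jar 0.49 [ 0.507 -0.075  0.014] lid 0.505 -0.096 r 0.013 z 0.067
top jar 0.23 [ 0.698 -0.253 -0.002] lid 0.699 -0.254 r 0.039 z 0.052
top caddy [(0.78, [0.534, -0.042, 0.006])]
top caddy_rim []
top caddy_heel []
top caddy_front [(0.59, [0.474, -0.047, 0.012])]
top angle_offcut [(0.82, [0.388, -0.688, -0.002]), (0.68, [0.48, -0.042, 0.0])]
top angle_toe [(0.89, [0.405, -0.334, 0.006]), (0.87, [0.366, -0.71, 0.002])]
top angle_grip [(0.93, [0.412, -0.674, 0.061]), (0.9, [0.378, -0.374, 0.063])]
side jar 0.68 [ 0.511 -0.141  0.011] lid 0.512 -0.135 r 0.034 z 0.078
side jar 0.64 [ 0.506 -0.135  0.009] lid 0.511 -0.132 r 0.037 z 0.078
side jar 0.52 [ 0.505 -0.014  0.013] lid 0.504 -0.015 r 0.039 z 0.077
side jar 0.5 [ 0.504 -0.076  0.013] lid 0.502 -0.075 r 0.039 z 0.077
side jar 0.46 [0.502 0.049 0.012] lid 0.504 0.045 r 0.033 z 0.078
side caddy [(0.91, [0.531, -0.044, 0.004])]
side caddy_rim [(0.8, [0.6, -0.037, 0.106])]
side caddy_heel [(0.72, [0.59, -0.042, -0.003])]
side caddy_front [(0.97, [0.471, -0.049, 0.013]), (0.64, [0.504, -0.075, 0.012])]
side angle_offcut [(0.86, [0.386, -0.689, 0.002]), (0.68, [0.388, -0.358, 0.002])]
side angle_toe [(0.83, [0.358, -0.702, 0.006]), (0.72, [0.505, 0.05, 0.012])]
side angle_grip [(0.76, [0.41, -0.677, 0.064]), (0.66, [0.452, -0.05, 0.06])]
```

View pics/end.png

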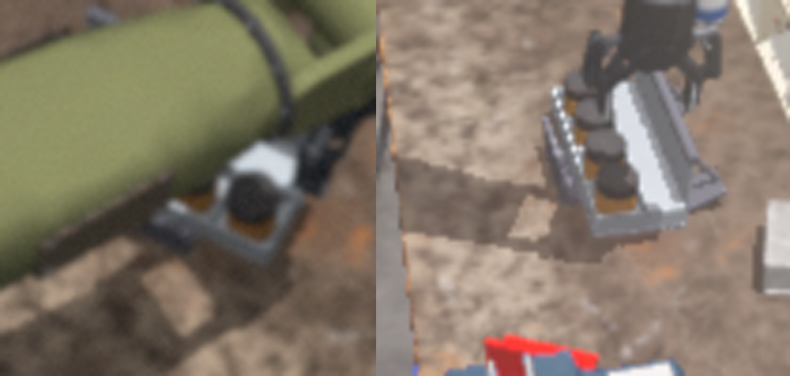

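All four jars show seated in the side view: lids at right-panel px (580,85) to (617,180), all at about z 0.077. The caddy is leaning on the angle and the arm is clear, so I'm handing in.

```bash
python3 -c "
from h import *
print(robot.sign_off())"
```

```text
the job is handed in; nothing more can be done
None
```

I handed the job in at about 71 s: the caddy is leaning back roughly 6° on the dark angle's flat leg, all four jars are seated one to a cell, and the spray can and tube were not touched; no verdict came back, and on the first let-down the caddy slid forward still tipped, its heel about 8 mm up (limit 30 mm), before I set it back and let it down properly.

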